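Refill the respirator filter carrier and lock it

ROBOT

A 6-joint arm with a two-finger parallel gripper is mounted at the origin on the work surface. World frame = base frame: x ahead of the robot, y to its left, z up, the work surface at z = 0. Lengths are in mm, angles in rad, forces in N, time in s.
With the tool pointing down it reaches from about 350 to 875 mm from the base axis. Payload 4.2 kg.
Tool frame: the origin (TCP) lies midway between the tips of the shut fingers; the grasp point (between the pads) lies 19 mm behind it (arm.grip_depth is the distance from the TCP to the grasp point, in mm); z points along the fingers, x is the direction in which the jaws open and shut, and the axes are right-handed (so a half turn about z gives the same grasp; the last joint's range is limited). The gripper opens to 85 mm and grips with 20 to 120 N. Pads are 22 mm wide; open, the fingers measure 114 mm over their backs; the gripper's body (76 mm by 85 mm) begins 54 mm behind the grasp point. The pads swing forward as they close: fully open they stand 13 mm farther back than shut.
Start: joints at [1.398, 0.385, 0.008, 0, -1.194, -0.259], TCP at [261.533, 567.626, 231.312] pointing down, gripper open.
Joint ranges: [-3.14, 3.14], [-1.21, 2.06], [-1.07, 1.41], [-3.16, 2.05], [-2.99, -0.16], [-3.1, 3.1]. Speed limits (rad/s): [2.79, 2.79, 3.14, 3.14, 3.14, 3.14].

INTERFACE

Orientations are given as a unit quaternion [x, y, z, w].
In Python, from bench import arm, eyes, find_in, silhouettes gives the robot as it stands. The module is installed in compiled form; this text tells all that it offers.
- The arm moves only by the tool play_rows, never from a script. Its arguments are lists of equal length, an entry for each row: "offset": the shift along the world's x, y, z in mm, a list of three; "turn": the turn about the world's z in rad. In form: {"offset": [[x, y, z], ...], "turn": [turn, ...]}. A call has 1 to 12 rows; each row shifts and turns the pose as measured when the row begins; what a row does not reach is not made up. A row lasts 1/10 s, in which the tool goes at most 50 mm and 8.59 degrees, less where a joint would pass 70% of its speed; a pose out of reach is approached as far as the arm can. A call is refused whole if a number of a shift passes 50 or a number of a turn 0.15, either way. A call with a gripper value outside its range is refused whole. "grip" is the gripper's target within -1 to 1 (fully open at 1, half-way at 0, shut at -1), set as the call begins (left out, the last holds). The fingers move at their own pace and stop on an object; the grip force is fixed at half the most. Time passes only in rows, so rows that do not move let the fingers close. It gives the time, the measured TCP pose, the force and the opening at its end, in the units of the state.
- arm.read_state(): the state, without advancing time (a new reading comes with each control period).
- eyes.get_image(name): name is "scene" or "top" or "wrist"; returns (picture, depth): 400x640x3 uint8, red, green, blue; 400x640 float32, mm along the optical axis (not along the pixel's ray), 0 where there is no reading.
- eyes.camera_params(name): a dict with "camera_matrix" (3x3 intrinsics, pixels), "dist" ([k1, k2, p1, p2, k3] as OpenCV has them; the pictures are not rectified), "camera_from_world" (4x4, takes a point from world to camera coordinates). Camera axes: x right, y down, z forward; pixel columns grow to the right and rows downward; lengths in mm; the calibration is good to about 2 mm. A picture is of the moment at which its call begins: read the wrist's pose just before it. camera_params takes no time and is no camera call; for the wrist camera it gives the pose at the moment of the call.
- arm.job_done(): hands the job in, once; it reports no verdict.
Trained networks look in the newest picture that a camera, given by its name, has taken for a name from the list of things; names that differ only in an ending like _2 or _b are one class to them, and where a whole thing is asked for, a point or a joint stands for the part that bears it (a point fixed in the world has none). Each returns a list of dicts, best first, with "score" (0 to 1); they miss things now and then, are a little off and sometimes report something else, mostly with a low value. They report only what shows in the picture. A call takes as long as a camera call. They do not tell look-alikes from the thing itself.
- find_in(camera, query): "bbox" ([centre column, centre row, width, height] in pixels, round what is visible of it).
- silhouettes(camera, query): "mask" (400x640 bool, what is visible of it) and "bbox" ([centre column, centre row, width, height] in pixels, round what is visible of it).
The state is a dict: "clock": time; "joints": joint angles; "joint_vel": joint speeds; "joint_efforts": joint torques, N m; "position": TCP position; "ee_rot": TCP orientation; "contact_force": force on the tool from outside, world axes, zero at the start; "wrist_torque": the same for the moment, N m; "gripper_width": finger opening in mm.
Only numpy, scipy, OpenCV 4.12 (cv2) and the standard library are available. Lean on these libraries where they do the work, as an engineer would, in place of code of your own. Each camera call takes 0.05 s, during which the arm holds its last target. There are 200 camera calls.

TASK

Refill the grey four-cell filter carrier: turn its cam knob back a quarter turn, lift the keeper bar by its fin over the detent bump and slide it fully open so that it drops behind the bump, put the spent filter (the low one with the thin spigot) in the cardboard bin, and stand every fresh canister from the table upright on the floor of a cell of its own. Only then lift the bar back over the bump, slide it closed and let it drop, and turn the cam a quarter turn to its stop so that it draws the bar tight; do not knock the other things about.

Things in the scene. Friction and masses are not known exactly. Their poses are not given: they have to be found in the camera images.
- carrier: Filter carrier, fixed to the table: grey open tray 85 (x) by 325 (y) by 30 mm high, four square 75 mm cells in a row along its y axis (pitch 80, walls 5, floor top 5 mm above the table). Keeper bar along its -x side (towards the robot), cam knob at its +y end, the bar's black fin at its -y end. Origin: tray centre, on the table; z up. The sizes of bar and cam below are in this frame.
- keeper (a joint): Travel of the keeper bar in m, 0 = home, 0.040 = fully open, growing along the carrier's -y. Bar down, it can move only from 0 to 0.0085 or from 0.0285 to 0.040; in between it must be held up 9 mm or more over the bump. Friction 1 N. A rubber spring pad (900 N/m) pushes back over the last 7 mm to 0, so an unlocked closed bar rests at about 0.007.
- bump (a point): Top of the steel detent bump on the aluminium track at the carrier's fin end: 9 mm high, 8 mm wide, steep-sided. A steel foot 12 mm wide on the keeper bar runs along this track and stops against the bump from either side.
- keeper_tab (a point): Tip of the bar's end tab (nearest the fin), upper edge. The bar is an aluminium rail 12 mm square at x = -52 mm, 58 to 70 mm above the table when down, with four flat tabs 16 mm wide, 58 to 66 mm high, reaching to x = -23 mm. At travel 0 each tab lies over the shoulder of a cell's canister, at 0.040 over a cell wall, and canisters pass freely.
- keeper_pin (a point): Top of the upright steel pin, 8 mm thick, on the bar's end beside the cam, 90 mm above the table when down; the cam's hook draws it.
- keeper_lift (a joint): Lift of the keeper bar in m: 0 = down, at most 0.014. Only the bar's own weight (0.35 kg) brings it down.
- keeper_grip (a point): Point in the middle of the black upright fin on the keeper bar, 95 mm above the table when down (fin: 14 mm thick along the carrier's x, 50 mm long along its y, from 70 to 110 mm above the table, at x = -52 mm); it moves with the bar. Pinch the fin across its thickness from above.
- cam (a joint): Cam angle in rad: 0 = locked (stop), 1.571 = unlocked (stop). Grows clockwise seen from above; stays where left (friction 0.04 N m). Turned from unlocked to locked, its steel hook passes behind the pin of a closed bar (travel under 0.0085) and draws the bar to about 0.0005, complete from 0.3 rad down to 0. From 1.2 rad up the pin is free.
- cam_grip (a point): Point on the cam's upright axis in the middle of its black bar-shaped knob, 102 mm above the table (knob: 14 mm thick, 60 mm long, from 86 to 114 mm above the table, at x = -52 mm, y = 215 mm in the carrier's frame). The knob's long side lies along the carrier's y axis at cam = 0 and along its x axis at 1.571.
- cell0 (a point): Centre of the floor of cell 0, 5 mm above the table, y = -120 mm in the carrier's frame; cells are all alike.
- cell1 (a point): Centre of the floor of cell 1, 5 mm above the table, y = -40 mm in the carrier's frame; cells are all alike.
- cell2 (a point): Centre of the floor of cell 2, 5 mm above the table, y = 40 mm in the carrier's frame; cells are all alike.
- cell3 (a point): Centre of the floor of cell 3, 5 mm above the table, y = 120 mm in the carrier's frame; cells are all alike.
- canister1: A fresh filter canister standing on the table upright (absent in some starts; two to four are there, all alike): round grey and red body 66 mm in diameter and 50 mm high, on top of it a round neck 32 mm in diameter and 28 mm high, 78 mm in all; about 0.2 kg. Origin at the centre of its underside, z up through the neck. Grip it by the neck.
- canister2: A fresh filter canister standing on the table upright (absent in some starts; two to four are there, all alike): round grey and red body 66 mm in diameter and 50 mm high, on top of it a round neck 32 mm in diameter and 28 mm high, 78 mm in all; about 0.2 kg. Origin at the centre of its underside, z up through the neck. Grip it by the neck.
- canister3: A fresh filter canister standing on the table upright (absent in some starts; two to four are there, all alike): round grey and red body 66 mm in diameter and 50 mm high, on top of it a round neck 32 mm in diameter and 28 mm high, 78 mm in all; about 0.2 kg. Origin at the centre of its underside, z up through the neck. Grip it by the neck.
- canister4: A fresh filter canister standing on the table upright (absent in some starts; two to four are there, all alike): round grey and red body 66 mm in diameter and 50 mm high, on top of it a round neck 32 mm in diameter and 28 mm high, 78 mm in all; about 0.2 kg. Origin at the centre of its underside, z up through the neck. Grip it by the neck.
- blower: Bystander: dark blue blower unit 90 x 200 x 85 mm beyond the carrier; leave it alone.
- mug: Bystander: white mug 80 mm across, 90 mm high, to the left; leave it alone.
- drink: Bystander: drink can 66 mm across, 112 mm high, at the right behind the bin; leave it alone.
- spent: The spent filter, standing in a cell of the carrier at the start: round body 66 mm in diameter and only 38 mm high, with a narrow round spigot 22 mm in diameter and 30 mm high on top, 68 mm in all; about 0.2 kg. Origin at the centre of its underside, z up.
- bin: Open square cardboard bin for waste, fixed on the table at the right: 150 by 150 mm outside, 50 mm high, walls and floor 4 mm. Origin at the centre of its underside.
Not all that is in view belongs to the job. Leave any yellow look-alike of the canister3 alone.

How it is judged:
By the outcome, as a careful person would: the job done as asked, in the order asked, and still so for the second after the job is handed in, with the robot touching nothing.
Of canister1, canister2, canister3, canister4 only 2 to 4 are there at a start; the rules pass over those that are not, and their reading is None.
At some moment in a run one of canister1, canister2, canister3, canister4 may be knocked a few centimetres aside while the robot is not near it.
It also fails if it takes over 200 s, if anything falls off the work surface, if the arm or the gripper's body presses on something with over 40 N, if the wrist force passes 120 N, or if a joint passes its speed limit or range.

## Working session

There is one attempt and no reset: what is moved stays moved. The work goes in short steps, Python scripts to look and compute and a tool call to move; the robot and the scene stay as the last step left them, time stands still between calls to the robot, and variables do not carry over. Pictures are saved under pics/ and viewed, on a budget of 14 in all, crops included, one or two more only if the job needs it, and the job is handed in when it is done.

Besides the shell and the picture viewer there is one more tool, called after "Request:" in YAML: its name, and indented under it one key for each argument. play_rows: Moves the arm, as the interface text tells. Its arguments: {"type":"object","properties":{"offset":{"type":"array","items":{"type":"array","items":{"type":"number"}}},"turn":{"type":"array","items":{"type":"number"}},"grip":{"type":"number"}},"required":["offset","turn"]}

```bash
mkdir -p pics; cat > h.py <<'E'
import numpy as np, cv2
from bench import arm, eyes, find_in, silhouettes
def shot(n):
    p=eyes.camera_params(n); im,d=eyes.get_image(n); return im,d,p
def world(p,uv,z=None,depth=None):
    """pixels -> world, on plane z or at depth"""
    uv=np.array(uv,float).reshape(-1,1,2)
    r=cv2.undistortPoints(uv,p['camera_matrix'],np.array(p['dist'])).reshape(-1,2)
    r=np.c_[r,np.ones(len(r))]; T=np.array(p['camera_from_world']); R=T[:3,:3]; c=-R.T@T[:3,3]
    d=r@R
    s=((z-c[2])/d[:,2])[:,None] if z is not None else np.array(depth).reshape(-1,1)
    return c+s*d
def cloud(p,d):
    v,u=np.nonzero(d>0); return u,v,world(p,np.c_[u,v],depth=d[v,u])
def pix(p,P):
    T=np.array(p['camera_from_world']); 
    return cv2.projectPoints(np.array(P,float).reshape(-1,1,3),cv2.Rodrigues(T[:3,:3])[0],T[:3,3],p['camera_matrix'],np.array(p['dist']))[0].reshape(-1,2)
def save(n,im): cv2.imwrite('pics/'+n,im[...,::-1])
E
python3 - <<'E'
from h import *
a=[]
for n in ('scene','top'):
    im,d,p=shot(n); a.append(im); 
    print(n,-np.array(p['camera_from_world'])[:3,:3].T@np.array(p['camera_from_world'])[:3,3])
    for q in ('carrier','canister1','spent','bin','keeper_grip','cam_grip','mug','drink','blower'):
        for s in silhouettes(n,q)[:6]:
            m=s['mask']&(d>0); v,u=np.nonzero(m)
            if len(u)==0 or s['score']<.3: continue
            P=world(p,np.c_[u,v],depth=d[v,u]); zt=np.percentile(P[:,2],97); T=P[P[:,2]>zt-6]
            print(q,round(s['score'],2),np.round(s['bbox']),'ztop %.0f'%zt,'topmean',np.round(T.mean(0)),'mid',np.round((P.min(0)+P.max(0))/2), im[v,u].mean(0).round())
save('a.png',cv2.resize(np.vstack(a),(480*800//640*1,600)) if 0 else a[0]); save('b.png',a[1])
print(arm.read_state())
E
```

```text
scene [ 868.93911565 -514.54398042 1177.02808352]
carrier 0.78 [324. 213. 100. 152.] ztop 109 topmean [548.  -5. 111.] mid [565.  53.  58.] [105. 105. 104.]
carrier 0.63 [334. 229.  21.  22.] ztop 75 topmean [600. -15.  73.] mid [602. -16.  42.] [124.  80.  79.]
canister1 0.95 [224. 244.  26.  31.] ztop 80 topmean [ 365. -256.   78.] mid [ 364. -257.   40.] [117.  78.  77.]
canister1 0.88 [335. 135.  18.  26.] ztop 81 topmean [414. 269.  79.] mid [413. 270.  44.] [100.  60.  59.]
canister1 0.83 [281. 225.  21.  26.] ztop 81 topmean [ 451. -105.   79.] mid [ 452. -105.   42.] [115.  76.  75.]
canister1 0.77 [312. 169.  21.  25.] ztop 81 topmean [424. 117.  79.] mid [425. 117.  42.] [102.  58.  57.]
canister1 0.72 [400. 224.  58.  66.] ztop 90 topmean [763.  93.  87.] mid [752. 119.  45.] [77. 77. 80.]
canister1 0.57 [289. 192.  23.  27.] ztop 81 topmean [417.   5.  79.] mid [405.   4.  42.] [125. 113.  61.]
spent 0.87 [335. 227.  18.  24.] ztop 75 topmean [600. -15.  73.] mid [598. -15.  40.] [124.  80.  79.]
bin 0.66 [232. 337.  76.  85.] ztop 51 topmean [ 556. -442.   50.] mid [ 546
[... 2539 characters left out ...]

{'clock': 1.0, 'joints': array([ 1.39756760e+00,  3.84693409e-01,  7.92812940e-03, -3.72085108e-06,
       -1.19402490e+00, -2.58567412e-01]), 'joint_vel': array([-0.00080471,  0.00225013, -0.00065918, -0.00025126, -0.00227382,
       -0.00118517]), 'joint_efforts': array([ 3.76994703e-04, -3.92097652e+01,  1.88616335e+01,  4.19052377e+00,
       -3.13669125e-04, -3.24642073e-06]), 'position': array([261.55102541, 567.62272229, 231.32653854]), 'ee_rot': array([-5.39210533e-01,  8.42171005e-01,  3.43396807e-06,  8.04291738e-07]), 'contact_force': array([ 0.46223817, -0.20766105, -0.11045229]), 'wrist_torque': array([-0.0580399 , -0.05071617, -0.04009436]), 'gripper_width': 85.27616679179981}
```

View pics/a.png

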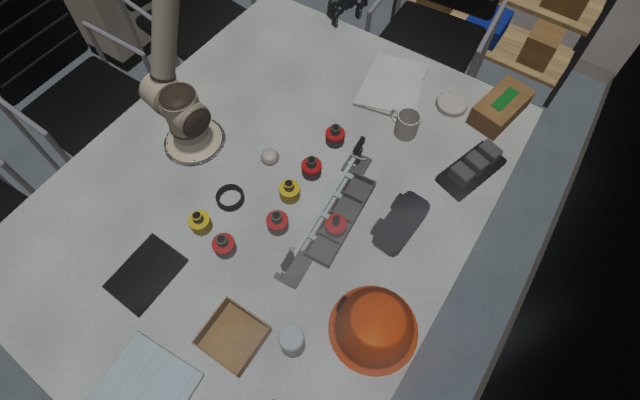

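View pics/b.png

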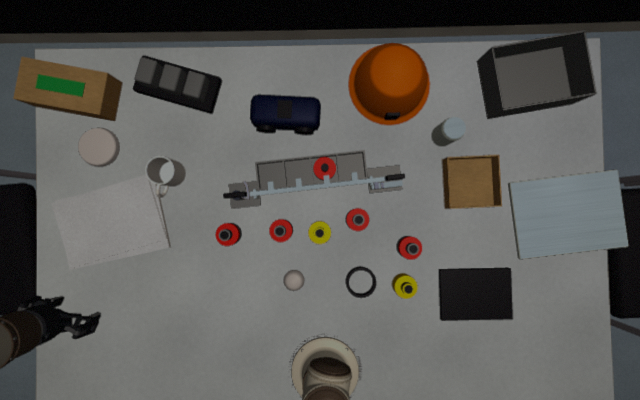

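```bash
python3 - <<'E'
from h import *
for n in ('top','scene'):
    im,d,p=shot(n); u,v,P=cloud(p,d)
    B=(P[:,0]>480)&(P[:,0]<660)&(P[:,1]>-290)&(P[:,1]<310)
    P=P[B]; C=im[v[B],u[B]]
    for nm,lo,hi,ys in (('fin',104,116,(-290,-100)),('knob',108,122,(150,310))):
        m=(P[:,2]>lo)&(P[:,2]<hi)&(P[:,1]>ys[0])&(P[:,1]<ys[1])&(C.max(1)<90); Q=P[m]
        if len(Q): print(n,nm,len(Q),cv2.minAreaRect(Q[:,:2].astype(np.float32)),Q.mean(0).round(1))
    m=(P[:,2]>66)&(P[:,2]<75)&(P[:,0]<575)&(np.abs(P[:,1])<160)
    l=cv2.fitLine(P[m][:,:2].astype(np.float32),cv2.DIST_HUBER,0,.01,.01).ravel(); print(n,'rail',m.sum(),l,np.arctan2(-l[0],l[1]))
    m=(P[:,2]>26)&(P[:,2]<34)&(P[:,0]>540)&(np.abs(P[:,1])<200); Q=P[m]
    print(n,'tray',m.sum(),cv2.minAreaRect(Q[:,:2].astype(np.float32)),)
    m=(P[:,2]>60)&(P[:,2]<80)&(C[:,0]>80)&(C[:,1]<60); 
    if m.sum(): print('spent red hi?',P[m].mean(0))
    m=(P[:,2]>20)&(P[:,2]<44)&(C[:,0]>90)&(C[:,1]<60)&(P[:,0]>560);print('spent body',P[m].mean(0), cv2.minEnclosingCircle(P[m][:,:2].astype(np.float32)))
E
```

```text
top fin 94 ((563.6826782226562, -203.42271423339844), (13.664369583129883, 50.3070068359375), 5.23884916305542) [ 563.7 -202.6  108.4]
top knob 108 ((523.5098266601562, 237.5984649658203), (13.413840293884277, 57.19797897338867), 3.9636805057525635) [523.5 238.  112.3]
top rail 509 [ 8.871590e-02 -9.960570e-01  5.461698e+02 -2.042335e+00] -3.0527601
top tray 453 ((594.989501953125, 28.700729370117188), (85.44119262695312, 327.7223205566406), 5.1928300857543945)
spent red hi? [600.54660883  -6.86574927  73.54203309]
spent body [599.9757309   -9.770292    41.52066342] ((599.2176513671875, -10.054269790649414), 33.23145294189453)
scene fin 86 ((567.1659545898438, -207.02886962890625), (14.047168731689453, 47.19715881347656), 3.9037396907806396) [ 567.7 -207.7  109.5]
scene knob 60 ((525.6155395507812, 233.60626220703125), (12.068865776062012, 59.70087814331055), 6.916435241699219) [526.3 233.  114.1]
scene rail 460 [ 9.1383889e-02 -9.9581575e-01  5.4966833e+02 -7.5922008e+00] -3.0500813
scene tray 476 ((595.4910278320312, 24.535568237304688), (91.03868103027344, 342.6311340332031), 4.289056301116943)
spent body [nan nan nan] ((0.0, 0.0), 0.0)<stdin>:15: RuntimeWarning: Mean of empty slice.
  ret = um.true_divide(
```

Request:
play_rows:
  offset:
    - [20,-28,0]
    - [20,-28,0]
    - [20,-28,0]
    - [20,-28,0]
    - [20,-28,0]
    - [20,-28,0]
    - [20,-28,0]
    - [20,-28,0]
    - [20,-28,0]
    - [20,-28,0]
    - [20,-28,0]
    - [20,-28,0]
  turn: [-0.085,-0.085,-0.085,-0.085,-0.085,-0.085,-0.085,-0.085,-0.085,-0.085,-0.085,-0.085]

```text
clock: 2.3
position: [506.7, 221.9, 232.2]
ee_rot: [-0.043, 0.999, 0.001, 0.002]
contact_force: [0.5, -0.3, 0.1]
gripper_width: 85.3
```

```bash
cat >> h.py <<'E'
def wristlook(z0=80,r=None):
    im,d,p=shot('wrist'); u,v,P=cloud(p,d); return im,d,p,u,v,P,im[v,u]
def rect(P,C,zlo,zhi,c,rad,dark=90):
    m=(P[:,2]>zlo)&(P[:,2]<zhi)&(np.hypot(P[:,0]-c[0],P[:,1]-c[1])<rad)&(C.max(1)<dark)
    if m.sum()<10: return None
    (a,b),(w,h),t=cv2.minAreaRect(P[m][:,:2].astype(np.float32)); return round(a,1),round(b,1),round(w,1),round(h,1),round(t,1),int(m.sum()),P[m][:,2].mean().round(1)
E
python3 - <<'E'
from h import *
im,d,p,u,v,P,C=wristlook()
print(rect(P,C,106,124,(525,235),50), rect(P,C,106,124,(525,235),50,130))
print(pix(p,[[525,235.5,114],[596,26,5]]))
save('c.png',im); print(arm.read_state()['position'])
E
```

```text
(524.5, 237.4, 13.8, 57.9, 4.3, 1183, np.float64(111.9)) (524.5, 237.4, 13.8, 57.9, 4.3, 1183, np.float64(111.9))
[[292.86443006 205.8224591 ]
 [243.07727792 -39.13287847]]
[508.57769631 218.6837686  232.16086963]
```

View pics/c.png

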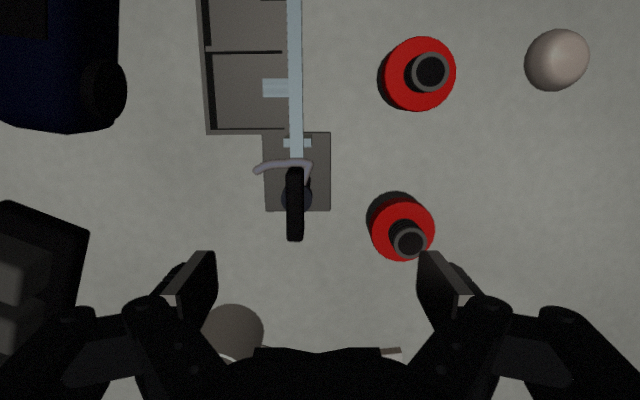

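Request:
play_rows:
  offset:
    - [8,9,-10]
    - [8,9,-20]
    - [0,0,-35]
    - [0,0,-35]
    - [0,0,0]
    - [0,0,0]
  turn: [0,0,0,0,0,0]

```text
clock: 2.95
position: [528.1, 238.3, 129.5]
ee_rot: [-0.039, 0.999, 0.001, 0.004]
contact_force: [0.2, 0.1, -0.1]
gripper_width: 85.6
```

```bash
cat >> h.py <<'E'
def st():
    s=arm.read_state(); q=s['ee_rot']; y=(2*np.arctan2(q[1],q[0]))%np.pi
    print('t %.1f'%s['clock'],'pos',s['position'].round(1),'jawyaw %.3f'%y,'F',s['contact_force'].round(1),'w %.1f'%s['gripper_width'],'j',s['joints'].round(2))
E
python3 - <<'E'
from h import *
im,d,p,u,v,P,C=wristlook(); st()
print(rect(P,C,106,124,(525,235),50))
E
```

```text
t 3.0 pos [527.7 238.2 129.3] jawyaw 0.078 F [-0.8 -0.2 -0.3] w 85.6 j [ 0.71  0.4  -0.25  0.   -0.91 -0.63]
(524.1, 237.4, 13.9, 59.7, 4.3, 2974, np.float64(111.9))
```

Request:
play_rows:
  offset:
    - [-3,-1,-19]
    - [-0.5,0,-19]
    - [0,0,0]
    - [0,0,0]
  turn: [0.012,0,0,0]

```text
clock: 3.4
position: [528.3, 241.4, 98.7]
ee_rot: [-0.047, 0.999, 0.005, 0.011]
contact_force: [-0.0, -0.5, 0.7]
gripper_width: 85.4
```

Request:
play_rows:
  offset:
    - [0,0,0]
    - [0,0,0]
    - [0,0,0]
    - [0,0,0]
    - [0,0,0]
    - [0,0,0]
    - [0,0,0]
    - [0,0,0]
  turn: [0,0,0,0,0,0,0,0]
  grip: -1

```text
clock: 4.2
position: [524.1, 241.9, 103.7]
ee_rot: [-0.046, 0.999, 0.006, 0.008]
contact_force: [-0.8, 0.0, 0.3]
gripper_width: 12.1
```

Request:
play_rows:
  offset:
    - [0,0,0]
    - [0,0,0]
    - [0,0,0]
    - [0,0,0]
    - [0,0,0]
  turn: [0,0,0,0,0]
  grip: 0

```text
clock: 4.7
position: [524.7, 241.7, 103.6]
ee_rot: [-0.046, 0.999, 0.006, 0.008]
contact_force: [0.3, 0.0, -0.2]
gripper_width: 42.7
```

```bash
python3 - <<'E'
from h import *
st(); print(arm.read_state()['ee_rot'])
E
```

```text
t 4.7 pos [524.7 241.7 103.6] jawyaw 0.092 F [ 0.3  0.  -0.2] w 42.7 j [ 0.71  0.42 -0.29  0.   -0.84 -0.62]
[-0.04588776  0.99890113  0.00561423  0.00770271]
```

Request:
play_rows:
  offset:
    - [0,-2,-4]
    - [0,-2,-4]
    - [0,0,-4]
    - [0,0,0]
  turn: [0,0,0,0]

```text
clock: 5.1
position: [524.5, 237.1, 90.4]
ee_rot: [-0.046, 0.999, 0.006, 0.007]
contact_force: [-0.6, 0.1, -0.6]
gripper_width: 42.8
```

```bash
python3 - <<'E'
from h import *
st(); print(arm.read_state()['ee_rot'])
E
```

```text
t 5.1 pos [524.5 237.1  90.4] jawyaw 0.092 F [-0.6  0.1 -0.6] w 42.8 j [ 0.71  0.43 -0.31  0.   -0.81 -0.61]
[-0.0457791   0.99890809  0.00554561  0.00749365]
```

Request:
play_rows:
  offset:
    - [0,0,0]
    - [0,0,0]
    - [0,0,0]
    - [0,0,0]
    - [0,0,0]
    - [0,0,0]
  turn: [0,0,0,0,0,0]
  grip: -1

```text
clock: 5.7
position: [524.6, 237.0, 90.3]
ee_rot: [-0.046, 0.999, 0.005, 0.007]
contact_force: [0.5, -0.8, -0.4]
gripper_width: 13.0
```

Request:
play_rows:
  offset:
    - [0,0,0]
    - [0,0,0]
    - [0,0,0]
    - [0,0,0]
    - [0,0,0]
    - [0,0,0]
    - [0,0,0]
    - [0,0,0]
  turn: [-0.05,-0.1,-0.1,-0.1,-0.1,-0.1,-0.1,0]

```text
clock: 6.5
position: [524.5, 237.0, 90.3]
ee_rot: [0.287, 0.958, 0.003, 0.008]
contact_force: [0.5, -0.4, 0.3]
gripper_width: 12.6
```

```bash
python3 - <<'E'
from h import *
st(); print(arm.read_state()['ee_rot'],arm.read_state()['wrist_torque'])
E
```

```text
t 6.5 pos [524.5 237.   90.3] jawyaw 2.560 F [ 0.5 -0.4  0.3] w 12.6 j [ 0.71  0.43 -0.32  0.02 -0.81 -1.3 ]
[0.28690184 0.95791944 0.00273639 0.00837841] [ 0.10286502  0.10707092 -0.14228236]
```

Request:
play_rows:
  offset:
    - [0,0,0]
    - [0,0,0]
    - [0,0,0]
    - [0,0,0]
    - [0,0,0]
    - [0,0,0]
    - [0,0,0]
    - [0,0,0]
    - [0,0,0]
    - [0,0,0]
    - [0,0,0]
  turn: [-0.1,-0.1,-0.1,-0.1,-0.1,-0.1,-0.1,-0.1,-0.07,-0.03,0]

```text
clock: 7.6
position: [524.3, 237.1, 90.3]
ee_rot: [0.678, 0.735, 0.0, 0.009]
contact_force: [-0.3, -1.2, -0.7]
gripper_width: 12.8
```

```bash
python3 - <<'E'
from h import *
st(); print(arm.read_state()['ee_rot'],arm.read_state()['wrist_torque'])
E
```

```text
t 7.6 pos [524.3 237.1  90.3] jawyaw 1.652 F [-0.3 -1.2 -0.7] w 12.8 j [ 0.72  0.44 -0.31  0.02 -0.82 -2.22]
[6.77886677e-01 7.35114220e-01 3.71873389e-04 8.75199663e-03] [0.09467296 0.08231438 0.53834822]
```

Request:
play_rows:
  offset:
    - [0,0,0]
    - [0,0,0]
    - [0,0,0]
    - [0,0,0]
    - [0,0,20]
    - [0,0,30]
    - [0,0,40]
    - [0,0,30]
    - [0,0,0]
  turn: [0,0,0,0,0,0,0,0,0]
  grip: 0

```text
clock: 8.5
position: [523.1, 236.2, 213.8]
ee_rot: [0.677, 0.736, -0.001, 0.009]
contact_force: [0.3, 0.7, 0.3]
gripper_width: 42.8
```

Request:
play_rows:
  offset:
    - [3,-20,0]
    - [3,-37,0]
    - [3,-37,0]
    - [3,-37,0]
    - [3,-37,0]
    - [3,-37,0]
    - [3,-37,0]
    - [3,-37,0]
    - [3,-37,0]
    - [3,-37,0]
    - [3,-20,0]
    - [0,0,0]
  turn: [0.13,0.14,0.14,0.14,0.14,0.14,0.14,0.14,0.14,0.14,0.13,0]

```text
clock: 9.7
position: [552.3, -147.6, 208.6]
ee_rot: [-0.047, 0.999, 0.006, 0.003]
contact_force: [0.2, 0.9, -1.0]
gripper_width: 42.8
```

```bash
python3 - <<'E'
from h import *
im,d,p,u,v,P,C=wristlook(); st(); print(arm.read_state()['ee_rot'])
print(rect(P,C,100,124,(565,-205),50), rect(P,C,100,124,(565,-205),50,70))
m=(P[:,2]>3)&(P[:,2]<16)&(abs(P[:,0]-580)<60)&(P[:,1]<-120); print(m.sum(), P[m][:,:2].min(0),P[m][:,:2].max(0))
save('d.png',im)
E
```

```text
t 9.8 pos [ 552.  -146.7  208.5] jawyaw 0.094 F [ 0.1 -0.1 -0.1] w 42.6 j [ 0.02  0.31 -0.16 -0.01 -1.1   0.08]
[-0.04674113  0.9988849   0.00621459  0.00236761]
(565.1, -209.1, 13.6, 49.9, 5.4, 1436, np.float64(108.1)) (565.1, -208.7, 13.6, 49.1, 5.4, 1418, np.float64(108.1))
4135 [ 526.22185594 -242.83851934] [ 639.52895882 -120.01198722]
```

View pics/d.png

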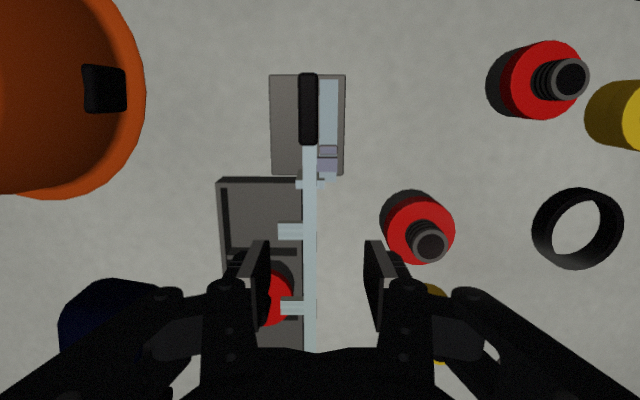

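Request:
play_rows:
  offset:
    - [3,-20,-10]
    - [5,-20,-20]
    - [5,-18,-20]
    - [0,-4,-15]
    - [0,0,-5]
    - [0,0,0]
  turn: [0,0,0,0,0,0]

```text
clock: 10.35
position: [565.2, -204.4, 135.5]
ee_rot: [-0.045, 0.999, 0.007, 0.002]
contact_force: [0.4, 0.6, -0.0]
gripper_width: 43.0
```

```bash
python3 - <<'E'
from h import *
im,d,p,u,v,P,C=wristlook(); st()
print(rect(P,C,100,124,(565,-205),50))
E
```

```text
t 10.4 pos [ 565.4 -204.3  136. ] jawyaw 0.090 F [-0.5 -0.4 -0.4] w 42.6 j [-0.09  0.43 -0.18 -0.02 -0.96  0.19]
(565.1, -209.6, 13.9, 50.0, 4.9, 2289, np.float64(107.8))
```

Request:
play_rows:
  offset:
    - [0,-2,-10]
    - [0,-2,-10]
    - [0,-1,-10]
    - [0,0,-10]
    - [0,0,-8]
    - [0,0,-4]
    - [0,0,-2]
    - [0,0,0]
  turn: [0,0,0,0,0,0,0,0]

```text
clock: 11.2
position: [566.4, -208.0, 79.4]
ee_rot: [-0.046, 0.999, 0.007, 0.005]
contact_force: [-0.3, 0.6, -0.8]
gripper_width: 43.0
```

Request:
play_rows:
  offset:
    - [0,0,0]
    - [0,0,0]
    - [0,0,0]
    - [0,0,0]
    - [0,0,0]
    - [0,0,0]
  turn: [0,0,0,0,0,0]
  grip: -1

```text
clock: 11.8
position: [565.2, -208.3, 80.0]
ee_rot: [-0.046, 0.999, 0.007, 0.003]
contact_force: [0.0, -0.1, -0.9]
gripper_width: 13.4
```

Request:
play_rows:
  offset:
    - [0,0,3]
    - [0,0,3]
    - [0,0,3]
    - [0,0,3]
    - [0,0,0]
  turn: [0,0,0,0,0]

```text
clock: 12.3
position: [565.2, -208.3, 91.3]
ee_rot: [-0.046, 0.999, 0.007, 0.003]
contact_force: [0.6, -1.0, -3.4]
gripper_width: 13.1
```

```bash
python3 - <<'E'
from h import *
st()
E
```

```text
t 12.3 pos [ 565.2 -208.3   91.3] jawyaw 0.091 F [ 0.6 -1.  -3.4] w 13.1 j [-0.09  0.48 -0.22 -0.02 -0.87  0.2 ]
```

Request:
play_rows:
  offset:
    - [0.3,-3.5,0.1]
    - [0.3,-3.5,0.1]
    - [0.3,-3.5,0]
    - [0.3,-3.5,0]
    - [0.3,-3.5,0]
    - [0,0,0]
  turn: [0,0,0,0,0,0]

```text
clock: 12.9
position: [566.9, -226.1, 91.4]
ee_rot: [-0.046, 0.999, 0.008, 0.003]
contact_force: [0.5, 0.5, -3.2]
gripper_width: 13.0
```

Request:
play_rows:
  offset:
    - [0.3,-3.5,0]
    - [0.3,-3.5,0]
    - [0.3,-3.5,0]
    - [0.3,-2.5,0]
    - [0,0,0]
  turn: [0,0,0,0,0]

```text
clock: 13.4
position: [568.1, -240.4, 91.3]
ee_rot: [-0.046, 0.999, 0.008, 0.003]
contact_force: [0.8, 0.4, -3.1]
gripper_width: 13.0
```

Request:
play_rows:
  offset:
    - [0.1,-1.5,0]
    - [0.1,-1,0]
    - [0,0,-3]
    - [0,0,-3]
    - [0,0,-3]
    - [0,0,-2]
    - [0,0,0]
  turn: [0,0,0,0,0,0,0]

```text
clock: 14.1
position: [568.3, -242.1, 80.0]
ee_rot: [-0.046, 0.999, 0.008, 0.003]
contact_force: [0.6, 2.2, -1.4]
gripper_width: 12.8
```

```bash
python3 - <<'E'
from h import *
st()
E
```

```text
t 14.1 pos [ 568.3 -242.1   80. ] jawyaw 0.092 F [ 0.6  2.2 -1.4] w 12.8 j [-0.15  0.51 -0.19 -0.02 -0.87  0.26]
```

Request:
play_rows:
  offset:
    - [0,0,0]
    - [0,0,0]
    - [0,0,0]
    - [0,0,0]
    - [0,0,10]
    - [0,0,30]
    - [0,0,40]
    - [0,0,20]
    - [0,0,0]
  turn: [0,0,0,0,0,0,0,0,0]
  grip: 0

```text
clock: 15.0
position: [569.2, -244.4, 188.2]
ee_rot: [-0.046, 0.999, 0.006, 0.005]
contact_force: [0.7, -1.3, -0.6]
gripper_width: 42.6
```

Request:
play_rows:
  offset:
    - [2,10,0]
    - [3,25,0]
    - [4,30,0]
    - [4,30,0]
    - [4,30,0]
    - [4,25,0]
    - [3,15,0]
    - [2,5,0]
    - [0,0,0]
    - [0,0,0]
  turn: [0,0,0,0,0,0,0,0,0,0]

```text
clock: 16.0
position: [590.7, -65.1, 179.5]
ee_rot: [-0.045, 0.999, 0.007, -0.002]
contact_force: [-0.9, -0.1, -0.2]
gripper_width: 42.4
```

```bash
python3 - <<'E'
from h import *
im,d,p,u,v,P,C=wristlook(); st()
print('fin',rect(P,C,100,124,(568,-242),50))
for lo,hi in ((66,78),(36,47)):
    m=(P[:,2]>lo)&(P[:,2]<hi)&(np.hypot(P[:,0]-600,P[:,1]+12)<45)
    if lo==36: m&=(C[:,0]>80)&(C[:,1]<60)
    else: m&=np.hypot(P[:,0]-600,P[:,1]+12)<25
    if m.sum()>5: print(lo,m.sum(),P[m].mean(0),cv2.minEnclosingCircle(P[m][:,:2].astype(np.float32)))
save('e.png',im)
E
```

```text
t 16.1 pos [590.6 -65.4 179.5] jawyaw 0.089 F [ 0.8 -0.5 -1. ] w 43.2 j [ 0.15  0.38 -0.13 -0.02 -1.06 -0.06]
fin None
66 595 [599.45280764 -11.63026366  71.03893231] ((598.8021240234375, -10.939489364624023), 11.617841720581055)
36 3029 [598.75556263 -14.93995872  41.50530455] ((599.2433471679688, -10.57529354095459), 33.455909729003906)
```

View pics/e.png

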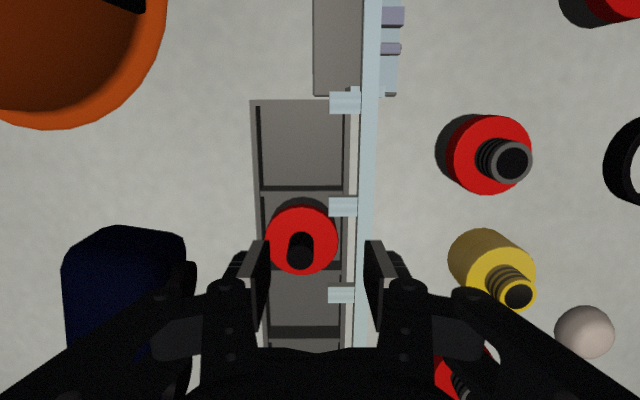

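Request:
play_rows:
  offset:
    - [1.5,12,0]
    - [2,15,-5]
    - [2.5,15,-15]
    - [2,10,-20]
    - [0,2,-20]
    - [0,0,-10]
    - [0,0,0]
    - [0,0,0]
  turn: [0,0,0,0,0,0,0,0]

```text
clock: 16.85
position: [599.9, -7.6, 107.5]
ee_rot: [-0.042, 0.999, 0.007, -0.0]
contact_force: [0.1, -0.9, 0.2]
gripper_width: 42.7
```

Request:
play_rows:
  offset:
    - [-0.4,-2,-6]
    - [-0.4,-1.4,-8]
    - [0,0,-9]
    - [0,0,-9]
    - [0,0,-8]
    - [0,0,-8]
    - [0,0,-5]
    - [0,0,-3]
    - [0,0,0]
  turn: [0,0,0,0,0,0,0,0,0]

```text
clock: 17.75
position: [600.0, -12.1, 48.5]
ee_rot: [-0.041, 0.999, 0.007, 0.001]
contact_force: [-0.2, -0.5, 0.1]
gripper_width: 42.7
```

```bash
python3 - <<'E'
from h import *
st()
E
```

```text
t 17.8 pos [600.  -12.1  48.5] jawyaw 0.083 F [-0.2 -0.5  0.1] w 42.7 j [ 0.24  0.53 -0.27 -0.02 -0.77 -0.15]
```

Request:
play_rows:
  offset:
    - [0,0,0]
    - [0,0,0]
    - [0,0,0]
    - [0,0,0]
    - [0,0,0]
    - [0,0,0]
    - [0,0,4]
    - [0,0,8]
    - [0,0,15]
    - [0,0,20]
    - [0,0,25]
    - [0,0,30]
  turn: [0,0,0,0,0,0,0,0,0,0,0,0]
  grip: -1

```text
clock: 18.95
position: [595.7, -12.5, 151.0]
ee_rot: [-0.041, 0.999, 0.007, -0.004]
contact_force: [-0.0, -0.2, -1.0]
gripper_width: 20.3
```

Request:
play_rows:
  offset:
    - [0,0,30]
    - [0,0,20]
    - [0,0,10]
    - [-1,-8,0]
    - [-2,-16,0]
    - [-3,-25,0]
    - [-4,-32,0]
    - [-5,-38,0]
    - [-5,-38,0]
    - [-5,-38,0]
    - [-5,-38,0]
    - [-5,-38,0]
  turn: [0,0,0,0,0,0,0,0,0,0,0,0]

```text
clock: 20.15
position: [551.6, -295.4, 208.1]
ee_rot: [-0.043, 0.999, 0.01, -0.01]
contact_force: [0.5, 0.9, -1.5]
gripper_width: 20.0
```

```bash
python3 - <<'E'
from h import *
st()
E
```

```text
t 20.1 pos [ 551.6 -295.4  208.1] jawyaw 0.086 F [ 0.5  0.9 -1.5] w 20.0 j [-0.24  0.42  0.   -0.01 -1.18  0.33]
```

Request:
play_rows:
  offset:
    - [0,-30,0]
    - [0,-30,0]
    - [0,-25,0]
    - [0,-20,-8]
    - [0,-12,-15]
    - [0,-6,-20]
    - [0,0,-20]
    - [0,0,-15]
    - [0,0,-8]
    - [0,0,0]
  turn: [0,0,0,0,0,0,0,0,0,0]

```text
clock: 21.15
position: [532.9, -433.4, 96.3]
ee_rot: [-0.034, 0.999, 0.019, -0.025]
contact_force: [0.0, 0.4, -1.8]
gripper_width: 20.0
```

```bash
python3 - <<'E'
from h import *
im,d,p=shot('top'); st(); u,v,P=cloud(p,d)
m=(P[:,2]>44)&(P[:,2]<54)&(abs(P[:,0]-551)<100)&(abs(P[:,1]+441)<100); print(cv2.minAreaRect(P[m][:,:2].astype(np.float32)))
E
```

```text
t 21.2 pos [ 533.1 -433.5   97. ] jawyaw 0.069 F [-0.5  0.8 -1.4] w 20.0 j [-0.45  0.62  0.07 -0.01 -1.08  0.53]
((477.0267028808594, -479.37548828125), (10.664915084838867, 2.8731632232666016), 88.66449737548828)
```

Request:
play_rows:
  offset:
    - [4,-2,0]
    - [5,-2,-4]
    - [5,-2,-8]
    - [2,0,-8]
    - [0,0,-8]
    - [0,0,-8]
    - [0,0,-4]
    - [0,0,0]
  turn: [0,0,0,0,0,0,0,0]

```text
clock: 22.0
position: [552.4, -440.2, 56.1]
ee_rot: [-0.035, 0.999, 0.018, -0.023]
contact_force: [-0.5, -0.4, -1.7]
gripper_width: 20.0
```

```bash
python3 - <<'E'
from h import *
st(); print(arm.read_state()['ee_rot'])
E
```

```text
t 22.0 pos [ 552.4 -440.2   56.1] jawyaw 0.071 F [-0.5 -0.4 -1.7] w 20.0 j [-0.45  0.69  0.08 -0.01 -1.02  0.53]
[-0.0352346   0.99896649  0.01753235 -0.02273983]
```

Request:
play_rows:
  offset:
    - [0,0,-3]
    - [0,0,0]
    - [0,0,0]
    - [0,0,0]
    - [0,0,0]
    - [0,0,0]
    - [0,0,6]
    - [0,0,15]
    - [0,0,22]
    - [0,0,25]
    - [0,0,25]
    - [0,0,15]
  turn: [0,0,0,0,0,0,0,0,0,0,0,0]
  grip: 0.4

```text
clock: 23.2
position: [552.7, -441.4, 171.3]
ee_rot: [-0.036, 0.999, 0.016, -0.021]
contact_force: [0.4, 0.1, 1.1]
gripper_width: 59.8
```

Request:
play_rows:
  offset:
    - [-5,5,0]
    - [-10,10,0]
    - [-18,17,0]
    - [-20,19,0]
    - [-20,19,0]
    - [-20,19,0]
    - [-20,19,0]
    - [-20,19,0]
    - [-16,16,0]
    - [-10,10,0]
    - [-4,4,0]
    - [0,0,0]
  turn: [0,0,0,0,0,0,0,0,0,0,0,0]

```text
clock: 24.4
position: [376.4, -274.9, 174.4]
ee_rot: [-0.035, 0.999, 0.015, -0.019]
contact_force: [0.4, -0.2, -0.1]
gripper_width: 59.8
```

```bash
cat >> h.py <<'E'
def ring(P,C,c,r=60,zt=78,dz=6):
    """neck-top circle near c"""
    m=(np.hypot(P[:,0]-c[0],P[:,1]-c[1])<r)&(P[:,2]>zt-dz)&(P[:,2]<zt+dz)
    if m.sum()<10: return None
    (a,b),rr=cv2.minEnclosingCircle(P[m][:,:2].astype(np.float32)); return 'n%d c(%.1f %.1f) r%.1f z%.1f'%(m.sum(),a,b,rr,P[m][:,2].mean())
E
python3 - <<'E'
from h import *
im,d,p,u,v,P,C=wristlook(); st(); print(arm.read_state()['ee_rot'])
for c in ((363,-253),(449,-103)): print(ring(P,C,c))
save('f.png',im)
E
```

```text
t 24.4 pos [ 376.8 -275.2  174.5] jawyaw 0.071 F [-0.3  0.9  0.3] w 59.7 j [-0.29  0.19 -0.41 -0.02 -1.01  0.37]
[-0.0352532   0.99907745  0.01509519 -0.01932883]
n1374 c(363.3 -253.7) r16.4 z76.5
None
```

View pics/f.png

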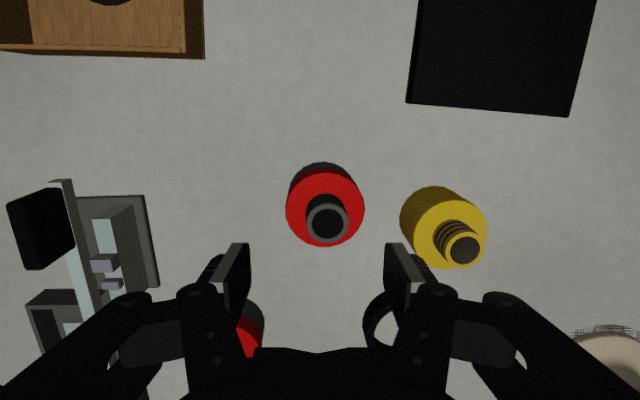

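Request:
play_rows:
  offset:
    - [-3,5,-5]
    - [-4,7,-10]
    - [-4,6,-15]
    - [-2,3,-20]
    - [0,0,-15]
    - [0,0,-10]
    - [0,0,-5]
    - [0,0,0]
  turn: [0,0,0,0,0,0,0,0]

```text
clock: 25.25
position: [366.0, -254.9, 89.2]
ee_rot: [-0.034, 0.999, 0.015, -0.019]
contact_force: [0.8, -0.1, 0.6]
gripper_width: 59.8
```

```bash
python3 - <<'E'
from h import *
im,d,p,u,v,P,C=wristlook(); st(); print(arm.read_state()['ee_rot'])
for c in ((363,-253),): print(ring(P,C,c,22))
E
```

```text
t 25.3 pos [ 366.3 -255.    89.6] jawyaw 0.068 F [ 0.  -0.3  0.6] w 59.8 j [-0.25  0.28 -0.57 -0.02 -0.77  0.34]
[-0.03395638  0.99914068  0.01460269 -0.01875198]
n3148 c(363.4 -253.3) r16.6 z76.6
```

Request:
play_rows:
  offset:
    - [-1.5,1,-6]
    - [-1.5,0.5,-8]
    - [0,0,-8]
    - [0,0,-6]
    - [0,0,-4]
    - [0,0,-1.5]
    - [0,0,0]
  turn: [0.02,0,0,0,0,0,0]

```text
clock: 26.0
position: [364.3, -253.9, 54.5]
ee_rot: [-0.045, 0.999, 0.014, -0.017]
contact_force: [0.7, -0.7, 0.5]
gripper_width: 59.6
```

Request:
play_rows:
  offset:
    - [0,0,0]
    - [0,0,0]
    - [0,0,0]
    - [0,0,0]
    - [0,0,0]
    - [0,0,0]
    - [0,0,4]
    - [0,0,8]
    - [0,0,15]
    - [0,0,20]
    - [0,0,20]
    - [0,0,20]
  turn: [0,0,0,0,0,0,0,0,0,0,0,0]
  grip: -1

```text
clock: 27.2
position: [360.5, -252.5, 143.3]
ee_rot: [-0.044, 0.999, 0.016, -0.022]
contact_force: [0.1, -0.1, -2.8]
gripper_width: 30.1
```

```bash
python3 - <<'E'
from h import *
st(); print(arm.read_state()['ee_rot'])
E
```

```text
t 27.2 pos [ 360.5 -252.5  143.3] jawyaw 0.088 F [ 0.1 -0.1 -2.8] w 30.1 j [-0.25  0.19 -0.51 -0.02 -0.92  0.35]
[-0.04390099  0.99867871  0.01582555 -0.02151934]
```

Request:
play_rows:
  offset:
    - [0,0,12]
    - [4,3,8]
    - [9,6,4]
    - [16,11,0]
    - [20,13,0]
    - [20,13,0]
    - [20,13,0]
    - [20,13,0]
    - [20,13,0]
    - [20,13,0]
    - [20,13,0]
    - [20,13,0]
  turn: [0,0,0,0,0,0,0,0,0,0,0,0]

```text
clock: 28.4
position: [556.7, -117.9, 167.3]
ee_rot: [-0.043, 0.999, 0.017, -0.024]
contact_force: [-0.0, -0.6, -2.7]
gripper_width: 30.0
```

Request:
play_rows:
  offset:
    - [18,12,0]
    - [12,8,0]
    - [6,4,0]
    - [3,2,0]
    - [0,0,0]
    - [0,0,0]
  turn: [0,0,0,0,0,0]

```text
clock: 29.0
position: [598.1, -86.8, 162.8]
ee_rot: [-0.044, 0.998, 0.017, -0.028]
contact_force: [0.8, -0.2, -2.4]
gripper_width: 30.2
```

```bash
python3 - <<'E'
from h import *
st(); print(arm.read_state()['ee_rot'])
E
```

```text
t 29.0 pos [598.1 -86.8 162.8] jawyaw 0.088 F [ 0.8 -0.2 -2.4] w 30.2 j [ 0.1   0.43 -0.08 -0.04 -1.11  0.  ]
[-0.04414222  0.99849814  0.01689689 -0.02770245]
```

Request:
play_rows:
  offset:
    - [4,-2,-4]
    - [4,-2,-8]
    - [0.5,-0.7,-12]
    - [0,0,-14]
    - [0,0,-14]
    - [0,0,-8]
    - [0,0,-4]
    - [0,0,0]
  turn: [0,0,0,0,0,0,0,0]

```text
clock: 29.8
position: [604.4, -94.7, 92.7]
ee_rot: [-0.042, 0.999, 0.017, -0.029]
contact_force: [-0.6, 1.3, -1.8]
gripper_width: 30.0
```

```bash
cat >> h.py <<'E'
from scipy.spatial.transform import Rotation as Ro
def tz(): print('toolz',Ro.from_quat(arm.read_state()['ee_rot']).as_matrix()[:,2].round(3))
E
python3 - <<'E'
from h import *
im,d,p,u,v,P,C=wristlook();st(); tz(); save('g.png',im)
E
```

```text
t 29.9 pos [604.7 -94.7  93.1] jawyaw 0.084 F [ 0.4 -0.1 -3.1] w 30.2 j [ 0.09  0.52 -0.13 -0.04 -0.98  0.02]
toolz [-0.059  0.032 -0.998]
```

View pics/g.png

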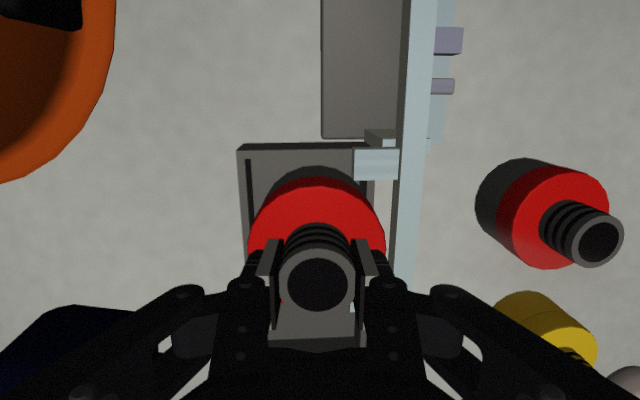

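Request:
play_rows:
  offset:
    - [1.4,1.2,0]
    - [1.4,1.2,0]
    - [0,0,-4]
    - [0,0,-5]
    - [0,0,-5]
    - [0,0,-5]
    - [0,0,-4]
    - [0,0,0]
  turn: [0,0,0,0,0,0,0,0]

```text
clock: 30.65
position: [609.1, -91.9, 70.3]
ee_rot: [-0.042, 0.999, 0.017, -0.027]
contact_force: [0.2, -0.0, -2.8]
gripper_width: 30.2
```

```bash
python3 - <<'E'
from h import *
st(); tz()
E
```

```text
t 30.6 pos [609.1 -91.9  70.3] jawyaw 0.085 F [ 0.2 -0.  -2.8] w 30.2 j [ 0.09  0.55 -0.15 -0.05 -0.93  0.02]
toolz [-0.055  0.032 -0.998]
```

Request:
play_rows:
  offset:
    - [-1,0,-3]
    - [-0.3,0,-3]
    - [0,0,-3]
    - [0,0,-2]
    - [0,0,0]
  turn: [0,0,0,0,0]

```text
clock: 31.15
position: [608.3, -92.2, 61.2]
ee_rot: [-0.043, 0.999, 0.016, -0.026]
contact_force: [0.8, 0.6, -2.9]
gripper_width: 30.3
```

```bash
python3 - <<'E'
from h import *
st(); tz()
E
```

```text
t 31.1 pos [608.3 -92.2  61.2] jawyaw 0.086 F [ 0.8  0.6 -2.9] w 30.3 j [ 0.09  0.56 -0.16 -0.05 -0.91  0.02]
toolz [-0.053  0.031 -0.998]
```

Request:
play_rows:
  offset:
    - [0,0,-1]
    - [0,0,0]
    - [0,0,0]
    - [0,0,0]
    - [0,0,4]
    - [0,0,8]
    - [0,0,15]
    - [0,0,20]
    - [0,0,25]
    - [0,0,20]
    - [0,0,10]
  turn: [0,0,0,0,0,0,0,0,0,0,0]
  grip: 0.1

```text
clock: 32.25
position: [608.9, -92.6, 168.4]
ee_rot: [-0.043, 0.999, 0.016, -0.025]
contact_force: [0.8, -0.1, 0.1]
gripper_width: 47.0
```

Request:
play_rows:
  offset:
    - [-6,0,0]
    - [-12,0,0]
    - [-18,-1,0]
    - [-20,-1,0]
    - [-20,-1,0]
    - [-20,-1,0]
    - [-20,-1,0]
    - [-15,0,0]
    - [-8,0,0]
    - [-4,0,0]
    - [0,0,0]
  turn: [0,0,0,0,0,0,0,0,0,0,0]
  grip: 0.4

```text
clock: 33.35
position: [446.3, -97.8, 160.2]
ee_rot: [-0.042, 0.998, 0.017, -0.034]
contact_force: [0.9, -0.5, 0.7]
gripper_width: 59.9
```

```bash
python3 - <<'E'
from h import *
im,d,p,u,v,P,C=wristlook(); st(); tz()
for c in ((449,-103),): print(ring(P,C,c))
m=silhouettes('wrist','canister1'); print([(s['score'],s['bbox'],im[s['mask']].mean(0).round()) for s in m][:4])
im,d,p=shot('top');u,v,P=cloud(p,d)
for c,z in (((606,-91),83),((449,-103),78),((423,118),78),((413,271),78)): print('top',c,ring(P,None,c,40,z))
E
```

```text
t 33.4 pos [446.7 -97.8 160.2] jawyaw 0.084 F [ 0.2  0.8 -0.3] w 59.6 j [ 0.11  0.21 -0.43 -0.05 -1.   -0.  ]
toolz [-0.07   0.031 -0.997]
n1653 c(448.0 -103.1) r16.3 z76.6
[(0.96, [573.1, 38.2, 133.0, 75.3], array([86., 71., 15.])), (0.9, [305.4, 178.3, 85.8, 91.7], array([114.,  29.,  26.])), (0.89, [315.0, 348.0, 38.3, 9.2], array([28., 28., 26.])), (0.58, [95.8, 180.8, 101.7, 88.3], array([90., 22., 20.]))]
top (606, -91) n105 c(605.9 -91.0) r16.0 z82.4
top (449, -103) None
top (423, 118) None
top (413, 271) n104 c(413.2 273.8) r16.4 z76.9
```

Request:
play_rows:
  offset:
    - [0.5,-2,-6]
    - [0.8,-2,-12]
    - [0,-1.3,-15]
    - [0,0,-15]
    - [0,0,-12]
    - [0,0,-10]
    - [0,0,-5]
    - [0,0,0]
  turn: [0,0,0,0,0,0,0,0]

```text
clock: 34.3
position: [452.8, -103.8, 79.7]
ee_rot: [-0.042, 0.998, 0.017, -0.033]
contact_force: [-0.1, -0.1, -0.0]
gripper_width: 59.9
```

```bash
python3 - <<'E'
from h import *
im,d,p,u,v,P,C=wristlook(); st(); tz(); print(ring(P,C,(449,-103),22))
E
```

```text
t 34.4 pos [ 453.1 -103.8   80.1] jawyaw 0.084 F [-0.2 -0.3  0. ] w 60.0 j [ 0.1   0.33 -0.51 -0.05 -0.8   0.02]
toolz [-0.067  0.03  -0.997]
n3502 c(447.8 -103.0) r16.7 z76.6
```

Request:
play_rows:
  offset:
    - [-2.5,0.4,0]
    - [-2.7,0.4,-3]
    - [0,0,-6]
    - [0,0,-7]
    - [0,0,-6]
    - [0,0,-3]
    - [0,0,0]
  turn: [0,0,0,0,0,0,0]

```text
clock: 35.05
position: [448.5, -102.8, 54.5]
ee_rot: [-0.042, 0.998, 0.017, -0.031]
contact_force: [-0.5, 0.3, 0.1]
gripper_width: 59.9
```

Request:
play_rows:
  offset:
    - [0,0,0]
    - [0,0,0]
    - [0,0,0]
    - [0,0,0]
    - [0,0,0]
    - [0,0,0]
    - [0,0,4]
    - [0,0,8]
    - [0,0,12]
    - [0,0,15]
    - [0,0,15]
    - [0,0,15]
  turn: [0,0,0,0,0,0,0,0,0,0,0,0]
  grip: -1

```text
clock: 36.25
position: [445.9, -102.9, 125.6]
ee_rot: [-0.042, 0.998, 0.017, -0.034]
contact_force: [1.4, -0.2, -1.5]
gripper_width: 30.3
```

```bash
python3 - <<'E'
from h import *
st(); tz()
E
```

```text
t 36.2 pos [ 445.9 -102.9  125.6] jawyaw 0.084 F [ 1.4 -0.2 -1.5] w 30.3 j [ 0.1   0.25 -0.47 -0.05 -0.91  0.01]
toolz [-0.07   0.031 -0.997]
```

Request:
play_rows:
  offset:
    - [0,0,12]
    - [0,0,12]
    - [4,2,8]
    - [8,5,3]
    - [12,7,1]
    - [12,7,1]
    - [12,7,1]
    - [12,7,1]
    - [12,7,1]
    - [12,7,1]
    - [12,7,1]
    - [12,7,1]
  turn: [0,0,0,0,0,0,0,0,0,0,0,0]

```text
clock: 37.45
position: [562.4, -33.6, 170.8]
ee_rot: [-0.042, 0.998, 0.017, -0.035]
contact_force: [0.9, 0.0, -1.4]
gripper_width: 30.5
```

Request:
play_rows:
  offset:
    - [12,7,0]
    - [12,8,0]
    - [8,6,0]
    - [5,4,0]
    - [2,2,0]
    - [0,0,0]
  turn: [0,0,0,0,0,0]

```text
clock: 38.05
position: [606.4, -2.3, 167.5]
ee_rot: [-0.043, 0.998, 0.016, -0.037]
contact_force: [1.3, 0.9, -1.5]
gripper_width: 29.9
```

```bash
python3 - <<'E'
from h import *
st(); tz()
E
```

```text
t 38.0 pos [606.4  -2.3 167.5] jawyaw 0.086 F [ 1.3  0.9 -1.5] w 29.9 j [ 0.24  0.44 -0.05 -0.05 -1.14 -0.13]
toolz [-0.075  0.03  -0.997]
```

Request:
play_rows:
  offset:
    - [-2,-3,-2]
    - [-3,-4,-6]
    - [-2,-2.5,-10]
    - [0,0,-13]
    - [0,0,-13]
    - [0,0,-13]
    - [0,0,-8]
    - [0,0,-4]
    - [0,0,0]
  turn: [0,0,0,0,0,0,0,0,0]

```text
clock: 38.95
position: [595.6, -14.1, 91.1]
ee_rot: [-0.042, 0.998, 0.016, -0.039]
contact_force: [-0.4, 0.6, -1.5]
gripper_width: 30.0
```

```bash
python3 - <<'E'
from h import *
st(); tz()
E
```

```text
t 39.0 pos [595.6 -14.1  91.1] jawyaw 0.083 F [-0.4  0.6 -1.5] w 30.0 j [ 0.22  0.5  -0.16 -0.06 -0.98 -0.11]
toolz [-0.08   0.029 -0.996]
```

Request:
play_rows:
  offset:
    - [2,1,0]
    - [2,1,0]
    - [1,0.2,-2]
    - [0,0,-5]
    - [0,0,-5]
    - [0,0,-5]
    - [0,0,-3]
    - [0,0,0]
  turn: [0,0,0,0,0,0,0,0]

```text
clock: 39.75
position: [602.5, -11.3, 71.0]
ee_rot: [-0.042, 0.998, 0.017, -0.037]
contact_force: [-0.3, 0.5, -2.0]
gripper_width: 30.4
```

```bash
python3 - <<'E'
from h import *
st(); tz()
E
```

```text
t 39.8 pos [602.5 -11.3  71. ] jawyaw 0.084 F [-0.3  0.5 -2. ] w 30.4 j [ 0.23  0.54 -0.17 -0.06 -0.94 -0.11]
toolz [-0.076  0.03  -0.997]
```

Request:
play_rows:
  offset:
    - [-1,-0.3,-3]
    - [-0.6,0,-3]
    - [0,0,-3]
    - [0,0,-2]
    - [0,0,0]
  turn: [0,0,0,0,0]

```text
clock: 40.25
position: [601.2, -11.9, 60.6]
ee_rot: [-0.043, 0.998, 0.016, -0.037]
contact_force: [-0.6, -0.2, -2.0]
gripper_width: 30.2
```

Request:
play_rows:
  offset:
    - [0,0,0]
    - [0,0,0]
    - [0,0,0]
    - [0,0,0]
    - [0,0,4]
    - [0,0,8]
    - [0,0,13]
    - [0,0,15]
    - [0,0,15]
    - [0,0,15]
    - [0,0,15]
    - [0,0,10]
  turn: [0,0,0,0,0,0,0,0,0,0,0,0]
  grip: 0.1

```text
clock: 41.45
position: [602.4, -12.1, 165.5]
ee_rot: [-0.043, 0.998, 0.016, -0.034]
contact_force: [-0.1, -0.2, 0.4]
gripper_width: 46.9
```

Request:
play_rows:
  offset:
    - [-5,3,0]
    - [-9,6,0]
    - [-13,9,0]
    - [-15,11,0]
    - [-15,11,0]
    - [-15,11,0]
    - [-15,11,0]
    - [-15,11,0]
    - [-15,11,0]
    - [-10,7,0]
    - [-5,4,0]
    - [0,0,0]
  turn: [0,0,0,0,0,0,0,0,0,0,0,0]
  grip: 0.4

```text
clock: 42.65
position: [454.1, 87.1, 161.3]
ee_rot: [-0.043, 0.998, 0.015, -0.04]
contact_force: [0.7, 0.5, -0.7]
gripper_width: 59.9
```

```bash
python3 - <<'E'
from h import *
im,d,p,u,v,P,C=wristlook(); st(); tz()
print(ring(P,C,(423,118)))
for n in ('top','scene'):
    i2,d,p=shot(n);u,v,P=cloud(p,d)
    for c,z in (((606,-91),83),((599,-12),83),((423,118),78),((413,271),78)): print(n,c,ring(P,None,c,40,z))
save('i.png',im)
E
```

```text
t 42.7 pos [454.5  87.  161.3] jawyaw 0.086 F [ 0.1 -0.8 -1. ] w 60.1 j [ 0.5   0.22 -0.4  -0.07 -1.01 -0.37]
toolz [-0.081  0.027 -0.996]
n1435 c(421.0 119.6) r16.6 z76.5
top (606, -91) n104 c(606.1 -91.2) r16.2 z82.2
top (599, -12) n105 c(598.9 -11.3) r15.9 z82.0
top (423, 118) None
top (413, 271) None
scene (606, -91) n94 c(607.2 -93.9) r16.7 z83.0
scene (599, -12) n87 c(601.3 -15.2) r16.4 z83.2
scene (423, 118) n76 c(424.5 119.3) r17.7 z77.7
scene (413, 271) n62 c(412.4 270.7) r17.7 z78.0
```

View pics/i.png

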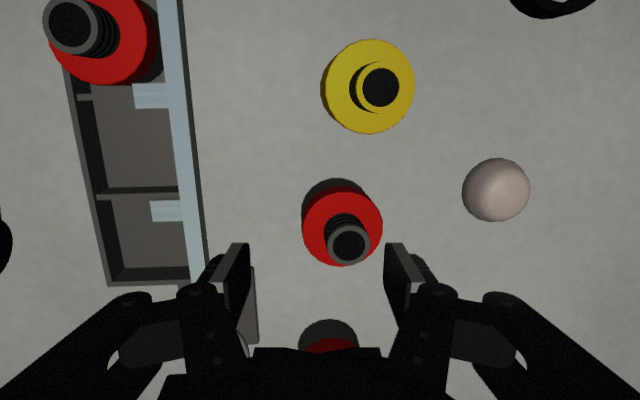

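Request:
play_rows:
  offset:
    - [-5,5,0]
    - [-9,9,-3]
    - [-9,9,-8]
    - [-7,6,-12]
    - [-3,3,-14]
    - [0,0,-14]
    - [0,0,-10]
    - [0,0,-6]
    - [0,0,0]
  turn: [0,0,0,0,0,0,0,0,0]

```text
clock: 43.7
position: [417.4, 122.1, 89.2]
ee_rot: [-0.042, 0.998, 0.015, -0.04]
contact_force: [0.4, 0.9, 0.0]
gripper_width: 59.7
```

```bash
python3 - <<'E'
from h import *
im,d,p,u,v,P,C=wristlook(); st(); tz()
print(ring(P,C,(421,120),22))
E
```

```text
t 43.8 pos [417.7 122.2  89.6] jawyaw 0.084 F [ 0.7 -0.1  0.1] w 60.0 j [ 0.61  0.27 -0.55 -0.09 -0.8  -0.46]
toolz [-0.081  0.027 -0.996]
n3234 c(421.0 119.8) r16.5 z76.6
```

Request:
play_rows:
  offset:
    - [1.3,-1,-3]
    - [1,-1,-6]
    - [0,0,-8]
    - [0,0,-8]
    - [0,0,-6]
    - [0,0,-3]
    - [0,0,0]
  turn: [0,0,0,0,0,0,0]

```text
clock: 44.45
position: [421.4, 120.2, 53.6]
ee_rot: [-0.041, 0.998, 0.016, -0.039]
contact_force: [-0.8, -0.7, -0.3]
gripper_width: 59.6
```

Request:
play_rows:
  offset:
    - [0,0,0]
    - [0,0,0]
    - [0,0,0]
    - [0,0,0]
    - [0,0,0]
    - [0,0,0]
    - [0,0,4]
    - [0,0,8]
    - [0,0,12]
    - [0,0,15]
    - [0,0,15]
    - [0,0,15]
  turn: [0,0,0,0,0,0,0,0,0,0,0,0]
  grip: -1

```text
clock: 45.65
position: [419.2, 119.1, 125.5]
ee_rot: [-0.041, 0.998, 0.015, -0.041]
contact_force: [0.4, 0.3, -0.6]
gripper_width: 30.2
```

```bash
python3 - <<'E'
from h import *
st(); tz()
E
```

```text
t 45.6 pos [419.2 119.1 125.5] jawyaw 0.082 F [ 0.4  0.3 -0.6] w 30.2 j [ 0.6   0.22 -0.51 -0.09 -0.9  -0.46]
toolz [-0.083  0.026 -0.996]
```

Request:
play_rows:
  offset:
    - [0,0,12]
    - [0,0,12]
    - [4,-1,8]
    - [9,-3,3]
    - [14,-4,1]
    - [14,-4,1]
    - [14,-4,1]
    - [14,-4,1]
    - [14,-4,1]
    - [14,-4,1]
    - [14,-4,1]
    - [14,-4,1]
  turn: [0,0,0,0,0,0,0,0,0,0,0,0]

```text
clock: 46.85
position: [551.1, 78.9, 171.1]
ee_rot: [-0.041, 0.998, 0.015, -0.042]
contact_force: [-0.1, 1.2, -1.5]
gripper_width: 30.5
```

Request:
play_rows:
  offset:
    - [13,-4,0]
    - [9,-3,0]
    - [6,-2,0]
    - [2,-1,0]
    - [0,0,0]
  turn: [0,0,0,0,0]

```text
clock: 47.35
position: [584.3, 66.1, 167.5]
ee_rot: [-0.039, 0.998, 0.014, -0.044]
contact_force: [0.3, 0.6, -1.5]
gripper_width: 30.0
```

```bash
python3 - <<'E'
from h import *
st(); tz()
E
```

```text
t 47.4 pos [584.3  66.1 167.5] jawyaw 0.078 F [ 0.3  0.6 -1.5] w 30.0 j [ 0.36  0.42 -0.09 -0.06 -1.14 -0.25]
toolz [-0.09   0.025 -0.996]
```

Request:
play_rows:
  offset:
    - [4,1,-2]
    - [4,1,-6]
    - [1,0,-10]
    - [0,0,-13]
    - [0,0,-13]
    - [0,0,-13]
    - [0,0,-8]
    - [0,0,-4]
    - [0,0,0]
  turn: [0.01,0,0,0,0,0,0,0,0]

```text
clock: 48.25
position: [591.2, 68.7, 90.9]
ee_rot: [-0.045, 0.998, 0.014, -0.047]
contact_force: [-1.1, 0.2, -1.4]
gripper_width: 30.3
```

```bash
python3 - <<'E'
from h import *
st(); tz()
E
```

```text
t 48.2 pos [591.2  68.7  90.9] jawyaw 0.090 F [-1.1  0.2 -1.4] w 30.3 j [ 0.36  0.51 -0.15 -0.07 -0.99 -0.23]
toolz [-0.094  0.023 -0.995]
```

Request:
play_rows:
  offset:
    - [0.5,-0.5,0]
    - [0.5,0,-3]
    - [0,0,-5]
    - [0,0,-5]
    - [0,0,-5]
    - [0,0,-5]
    - [0,0,-3]
    - [0,0,0]
  turn: [0,0,0,0,0,0,0,0]

```text
clock: 49.05
position: [593.4, 68.4, 64.2]
ee_rot: [-0.045, 0.998, 0.014, -0.045]
contact_force: [-0.2, -0.5, -1.9]
gripper_width: 30.3
```

```bash
python3 - <<'E'
from h import *
st(); tz()
E
```

```text
t 49.0 pos [593.4  68.4  64.2] jawyaw 0.091 F [-0.2 -0.5 -1.9] w 30.3 j [ 0.36  0.54 -0.17 -0.07 -0.94 -0.22]
toolz [-0.091  0.024 -0.996]
```

Request:
play_rows:
  offset:
    - [-0.3,-0.3,-2]
    - [0,0,-2]
    - [0,0,-1]
    - [0,0,0]
  turn: [0,0,0,0]

```text
clock: 49.45
position: [593.6, 68.1, 60.0]
ee_rot: [-0.046, 0.998, 0.014, -0.044]
contact_force: [-0.5, -0.2, -1.9]
gripper_width: 30.3
```

Request:
play_rows:
  offset:
    - [0,0,0]
    - [0,0,0]
    - [0,0,0]
    - [0,0,0]
    - [0,0,4]
    - [0,0,8]
    - [0,0,13]
    - [0,0,15]
    - [0,0,15]
    - [0,0,15]
    - [0,0,15]
    - [0,0,15]
  turn: [0,0,0,0,0,0,0,0,0,0,0,0]
  grip: 0.1

```text
clock: 50.65
position: [594.4, 68.0, 169.5]
ee_rot: [-0.046, 0.998, 0.014, -0.042]
contact_force: [0.0, 0.0, -0.3]
gripper_width: 47.1
```

Request:
play_rows:
  offset:
    - [-5,5,5]
    - [-12,12,3]
    - [-20,22,0]
    - [-25,28,0]
    - [-25,28,0]
    - [-25,28,0]
    - [-25,28,0]
    - [-15,20,0]
    - [-5,6,0]
    - [0,0,0]
    - [0,0,0]
    - [0,0,0]
  turn: [0.14,0.14,0.14,0.14,0.14,0.14,0.14,0.14,0.14,0.14,0.14,0.14]
  grip: 0.4

```text
clock: 51.85
position: [435.4, 252.4, 198.7]
ee_rot: [0.796, -0.605, 0.016, 0.025]
contact_force: [0.4, 1.0, 0.7]
gripper_width: 59.9
```

Request:
play_rows:
  offset:
    - [0,0,0]
    - [0,0,0]
    - [0,0,0]
    - [0,0,0]
    - [0,0,0]
    - [0,0,0]
    - [0,0,0]
    - [0,0,0]
    - [0,0,0]
    - [0,0,0]
    - [0,0,0]
  turn: [0.14,0.14,0.14,0.14,0.14,0.14,0.14,0.14,0.14,0.14,0]

```text
clock: 52.95
position: [436.5, 253.5, 214.3]
ee_rot: [0.996, 0.081, 0.032, -0.001]
contact_force: [0.1, -0.5, 0.4]
gripper_width: 59.9
```

```bash
python3 - <<'E'
from h import *
im,d,p,u,v,P,C=wristlook(); st(); tz()
print(ring(P,C,(413,271)))
for n in ('top','scene'):
    i2,d,p=shot(n);u,v,P=cloud(p,d)
    for c,z in (((606,-91),83),((599,-12),83),((592,68),83),((413,271),78)): print(n,c,ring(P,None,c,40,z))
save('j.png',im)
E
```

```text
t 53.0 pos [436.6 253.6 214.4] jawyaw 0.159 F [ 0.7 -0.3 -0.5] w 59.8 j [ 0.87  0.16 -0.37  0.05 -0.99  2.4 ]
toolz [ 0.063  0.008 -0.998]
n1179 c(413.0 274.5) r16.2 z76.8
top (606, -91) n104 c(601.4 -95.2) r16.2 z82.3
top (599, -12) n105 c(599.0 -11.2) r16.0 z82.1
top (592, 68) n105 c(591.7 68.0) r16.2 z82.1
top (413, 271) n100 c(413.2 273.5) r15.8 z77.6
scene (606, -91) n92 c(605.0 -96.9) r17.1 z83.0
scene (599, -12) n84 c(599.4 -15.1) r17.6 z83.3
scene (592, 68) n87 c(593.4 64.3) r17.6 z83.3
scene (413, 271) n64 c(412.7 270.5) r17.2 z78.3
```

View pics/j.png

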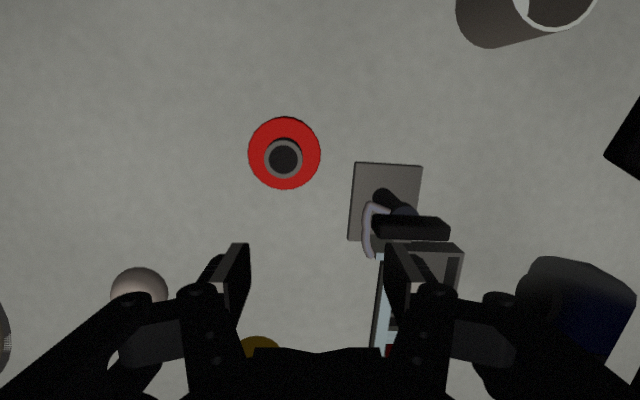

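Request:
play_rows:
  offset:
    - [-4,4,-3]
    - [-8,7,-8]
    - [-8,7,-14]
    - [-3,3,-18]
    - [0,0,-20]
    - [0,0,-20]
    - [0,0,-15]
    - [0,0,-8]
    - [0,0,0]
  turn: [-0.03,-0.04,0,0,0,0,0,0,0]

```text
clock: 54.0
position: [413.4, 276.7, 106.8]
ee_rot: [0.999, 0.034, 0.033, -0.001]
contact_force: [-1.3, 0.8, 1.5]
gripper_width: 60.0
```

```bash
python3 - <<'E'
from h import *
im,d,p,u,v,P,C=wristlook(); st(); tz()
print(ring(P,C,(413,274),22))
E
```

```text
t 54.0 pos [413.7 277.  107.5] jawyaw 0.069 F [1.  0.2 0.5] w 59.8 j [ 0.95  0.28 -0.54  0.08 -0.71  2.2 ]
toolz [ 0.067  0.006 -0.998]
n2618 c(413.2 275.0) r16.5 z76.6
```

Request:
play_rows:
  offset:
    - [-0.5,-1,-6]
    - [0,-1,-9]
    - [0,0,-10]
    - [0,0,-10]
    - [0,0,-9]
    - [0,0,-5]
    - [0,0,-3]
    - [0,0,0]
  turn: [0.02,0,0,0,0,0,0,0]

```text
clock: 54.85
position: [414.2, 275.8, 52.8]
ee_rot: [0.998, 0.045, 0.035, -0.003]
contact_force: [0.4, 0.0, 0.1]
gripper_width: 59.3
```

```bash
python3 - <<'E'
from h import *
st(); tz()
E
```

```text
t 54.9 pos [414.2 275.8  52.8] jawyaw 0.090 F [0.4 0.  0.1] w 59.3 j [ 0.95  0.36 -0.61  0.1  -0.55  2.21]
toolz [ 0.07   0.01  -0.998]
```

Request:
play_rows:
  offset:
    - [0,0,0]
    - [0,0,0]
    - [0,0,0]
    - [0,0,0]
    - [0,0,0]
    - [0,0,0]
    - [0,0,4]
    - [0,0,8]
    - [0,0,14]
    - [0,0,18]
    - [0,0,20]
    - [0,0,20]
  turn: [0,0,0,0,0,0,0,0,0,0,0,0]
  grip: -1

```text
clock: 56.05
position: [411.7, 273.1, 139.0]
ee_rot: [0.999, 0.044, 0.032, -0.0]
contact_force: [1.1, -0.4, -2.1]
gripper_width: 30.5
```

Request:
play_rows:
  offset:
    - [0,0,20]
    - [0,0,16]
    - [0,0,8]
    - [4,-3,2]
    - [9,-7,1]
    - [14,-11,1]
    - [14,-11,1]
    - [14,-11,1]
    - [14,-11,1]
    - [14,-11,1]
    - [14,-11,1]
    - [14,-11,1]
  turn: [0,0,0,0,0,0,0,0,0,0,0,0]

```text
clock: 57.25
position: [525.9, 176.9, 191.0]
ee_rot: [0.999, 0.044, 0.027, 0.001]
contact_force: [-1.2, 0.4, -2.0]
gripper_width: 30.4
```

```bash
python3 - <<'E'
from h import *
st(); tz()
E
```

```text
t 57.2 pos [525.9 176.9 191. ] jawyaw 0.089 F [-1.2  0.4 -2. ] w 30.4 j [ 0.63  0.27 -0.28  0.04 -0.98  2.58]
toolz [ 0.054 -0.    -0.999]
```

Request:
play_rows:
  offset:
    - [14,-7,0]
    - [13,-6,0]
    - [11,-5,0]
    - [6,-3,-3]
    - [2,-1,-8]
    - [0,0,-14]
    - [0,0,-16]
    - [0,0,-14]
    - [0,0,-8]
    - [0,0,-3]
    - [0,0,0]
  turn: [0,0,0,0,0,0,0,0,0,0,0]

```text
clock: 58.35
position: [573.3, 149.2, 113.9]
ee_rot: [0.999, 0.043, 0.021, 0.004]
contact_force: [-0.1, 0.4, -2.5]
gripper_width: 30.3
```

```bash
python3 - <<'E'
from h import *
st(); tz()
E
```

```text
t 58.4 pos [573.3 149.2 113.9] jawyaw 0.085 F [-0.1  0.4 -2.5] w 30.3 j [ 0.54  0.42 -0.27  0.04 -0.85  2.66]
toolz [ 0.042 -0.006 -0.999]
```

Request:
play_rows:
  offset:
    - [4,0,0]
    - [4,0,0]
    - [3.5,0,0]
    - [0.5,0,-3]
    - [0,0,-6]
    - [0,0,-6]
    - [0,0,-6]
    - [0,0,-4]
    - [0,0,0]
  turn: [0,0,0,0,0,0,0,0,0]

```text
clock: 59.25
position: [587.4, 149.8, 88.7]
ee_rot: [0.999, 0.043, 0.022, 0.003]
contact_force: [0.1, -0.5, -1.9]
gripper_width: 30.2
```

```bash
python3 - <<'E'
from h import *
st(); tz()
E
```

```text
t 59.2 pos [587.4 149.8  88.7] jawyaw 0.086 F [ 0.1 -0.5 -1.9] w 30.2 j [ 0.53  0.47 -0.27  0.04 -0.8   2.67]
toolz [ 0.045 -0.004 -0.999]
```

Floor contact is expected at TCP z ≈ 58.

Request:
play_rows:
  offset:
    - [-0.7,-0.7,-3]
    - [-0.5,0,-5]
    - [0,0,-5]
    - [0,0,-5]
    - [0,0,-3]
    - [0,0,0]
  turn: [0,0,0,0,0,0]

```text
clock: 59.85
position: [586.1, 149.1, 65.9]
ee_rot: [0.999, 0.043, 0.023, 0.003]
contact_force: [0.3, 0.7, -2.1]
gripper_width: 30.4
```

```bash
python3 - <<'E'
from h import *
st(); tz()
E
```

```text
t 59.9 pos [586.1 149.1  65.9] jawyaw 0.086 F [ 0.3  0.7 -2.1] w 30.4 j [ 0.53  0.49 -0.29  0.04 -0.75  2.67]
toolz [ 0.045 -0.004 -0.999]
```

Request:
play_rows:
  offset:
    - [0,0,-2]
    - [0,0,-3]
    - [0,0,-1.5]
    - [0,0,0]
  turn: [0,0,0,0]

```text
clock: 60.25
position: [586.4, 149.2, 59.1]
ee_rot: [0.999, 0.043, 0.023, 0.003]
contact_force: [0.7, -0.6, -1.7]
gripper_width: 30.3
```

Request:
play_rows:
  offset:
    - [0,0,0]
    - [0,0,0]
    - [0,0,0]
    - [0,0,0]
    - [0,0,4]
    - [0,0,8]
    - [0,0,15]
    - [0,0,20]
    - [0,0,25]
    - [0,0,25]
    - [0,0,20]
    - [0,0,10]
  turn: [0,0,0,0,0,0,0,0,0,0,0,0]
  grip: 0.1

```text
clock: 61.45
position: [587.6, 149.4, 196.4]
ee_rot: [0.999, 0.044, 0.026, 0.002]
contact_force: [0.2, 0.1, -0.2]
gripper_width: 46.7
```

```bash
python3 - <<'E'
from h import *
im,d,p,u,v,P,C=wristlook(); st(); tz()
print('w',ring(P,C,(585,147),40,83))
for n in ('top','scene'):
    i2,d,p=shot(n);u,v,P=cloud(p,d)
    for c in ((606,-91),(599,-12),(592,68),(585,147)): print(n,c,ring(P,None,c,35,83))
    m=(P[:,2]>36)&(P[:,2]<90)&(abs(P[:,0]-551)<60)&(abs(P[:,1]+441)<60); print('bin inside',m.sum(),P[m].mean(0) if m.sum() else '')
    if n=='top': save('k.png',i2)
E
```

```text
t 61.5 pos [588.3 149.6 197.8] jawyaw 0.088 F [0.5 1.2 0.7] w 46.8 j [ 0.53  0.35 -0.14  0.03 -1.03  2.68]
toolz [ 0.054 -0.002 -0.999]
w n1283 c(584.7 147.6) r16.3 z81.6
top (606, -91) n106 c(601.4 -95.2) r16.3 z81.9
top (599, -12) n106 c(598.8 -11.7) r16.2 z82.4
top (592, 68) n106 c(591.4 67.9) r16.1 z82.0
top (585, 147) n76 c(583.9 146.1) r15.7 z82.4
bin inside 414 [ 549.06719241 -436.57266754   46.04156764]
scene (606, -91) n89 c(604.4 -97.9) r16.6 z83.4
scene (599, -12) n86 c(599.7 -15.0) r17.5 z82.9
scene (592, 68) n87 c(592.5 65.1) r17.3 z82.7
scene (585, 147) n83 c(585.6 143.8) r18.2 z83.0
bin inside 490 [ 553.79039173 -440.93463818   46.37478699]
```

View pics/k.png

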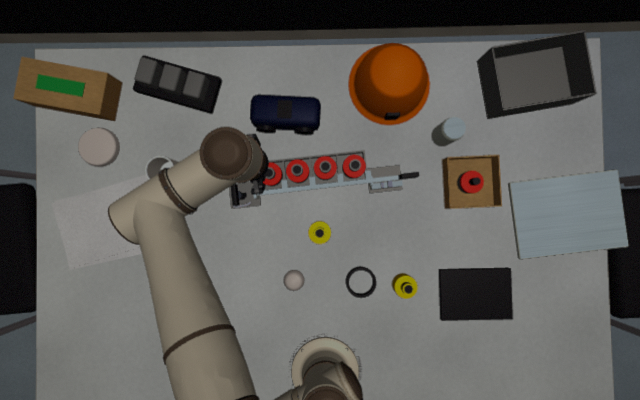

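Request:
play_rows:
  offset:
    - [0,-12,3]
    - [-1,-25,3]
    - [-1,-40,3]
    - [-1,-40,3]
    - [-1,-40,3]
    - [-1,-40,3]
    - [-1,-40,3]
    - [-1,-40,3]
    - [-1,-40,3]
    - [0,-35,0]
    - [0,-20,0]
    - [0,0,0]
  turn: [-0.14,-0.14,-0.14,-0.14,-0.14,-0.14,-0.14,-0.14,-0.14,-0.14,-0.14,0]
  grip: 0

```text
clock: 62.8
position: [565.9, -235.9, 198.9]
ee_rot: [0.726, -0.687, -0.004, 0.022]
contact_force: [-0.1, 0.1, -0.8]
gripper_width: 42.6
```

```bash
python3 - <<'E'
from h import *
st(); tz()
E
```

```text
t 62.8 pos [ 565.9 -235.9  198.9] jawyaw 1.626 F [-0.1  0.1 -0.8] w 42.6 j [-0.12  0.4  -0.07  0.03 -1.14  1.73]
toolz [-0.036 -0.026 -0.999]
```

Request:
play_rows:
  offset:
    - [0,0,0]
    - [0,0,0]
    - [0,0,0]
    - [0,0,0]
    - [0,0,0]
    - [0,0,0]
    - [0,0,0]
    - [0,0,0]
    - [0,0,0]
    - [0,0,0]
    - [0,0,0]
    - [0,0,0]
  turn: [-0.14,-0.14,-0.14,-0.14,-0.14,-0.14,-0.14,-0.14,-0.14,-0.14,-0.13,0]

```text
clock: 64.0
position: [557.7, -223.8, 179.5]
ee_rot: [-0.031, 0.999, 0.033, -0.021]
contact_force: [-0.2, 0.1, -0.2]
gripper_width: 42.9
```

```bash
python3 - <<'E'
from h import *
im,d,p,u,v,P,C=wristlook();st(); tz()
print('fin',rect(P,C,100,124,(568,-242),50))
E
```

```text
t 64.0 pos [ 557.7 -223.7  179.4] jawyaw 0.065 F [0.8 0.3 0.1] w 42.2 j [-0.14  0.42 -0.06 -0.06 -1.15  0.23]
toolz [-0.044  0.064 -0.997]
fin (568.2, -243.4, 14.0, 48.8, 5.3, 1624, np.float64(107.9))
```

Request:
play_rows:
  offset:
    - [3,-5,-4]
    - [4,-8,-8]
    - [3.5,-5,-12]
    - [0,0,-12]
    - [0,0,-8]
    - [0,0,-3]
    - [0,0,0]
  turn: [0.013,0.013,0,0,0,0,0]

```text
clock: 64.75
position: [567.8, -242.3, 124.6]
ee_rot: [-0.051, 0.998, 0.033, -0.024]
contact_force: [-0.2, -0.1, -0.4]
gripper_width: 42.8
```

```bash
python3 - <<'E'
from h import *
im,d,p,u,v,P,C=wristlook();st(); tz()
print('fin',rect(P,C,100,124,(568,-242),50))
E
```

```text
t 64.8 pos [ 567.9 -242.3  124.9] jawyaw 0.102 F [-0.1  0.6 -0.2] w 42.7 j [-0.17  0.5  -0.07 -0.06 -1.06  0.3 ]
toolz [-0.052  0.064 -0.997]
fin (575.2, -242.9, 28.4, 50.1, 5.2, 2515, np.float64(107.7))
```

Request:
play_rows:
  offset:
    - [0,0,-6]
    - [0,0,-8]
    - [0,0,-8]
    - [0,0,-8]
    - [0,0,-7]
    - [0,0,-4]
    - [0,0,-2]
    - [0,0,0]
  turn: [-0.012,0,0,0,0,0,0,0]

```text
clock: 65.6
position: [568.3, -242.1, 79.2]
ee_rot: [-0.045, 0.998, 0.033, -0.023]
contact_force: [0.4, -1.2, -1.1]
gripper_width: 42.9
```

Request:
play_rows:
  offset:
    - [0,0,0]
    - [0,0,0]
    - [0,0,0]
    - [0,0,0]
    - [0,0,0]
    - [0,0,0]
  turn: [0,0,0,0,0,0]
  grip: -1

```text
clock: 66.2
position: [567.4, -242.3, 79.8]
ee_rot: [-0.044, 0.998, 0.034, -0.022]
contact_force: [-3.7, 0.5, -0.4]
gripper_width: 13.7
```

```bash
python3 - <<'E'
from h import *
st(); tz()
E
```

```text
t 66.2 pos [ 567.4 -242.3   79.8] jawyaw 0.087 F [-3.7  0.5 -0.4] w 13.7 j [-0.17  0.54 -0.12 -0.07 -0.97  0.3 ]
toolz [-0.047  0.066 -0.997]
```

Request:
play_rows:
  offset:
    - [0,0,3]
    - [0,0,3]
    - [0,0,3]
    - [0,0,3]
    - [0,0,0.5]
    - [0,0,0]
  turn: [0,0,0,0,0,0]

```text
clock: 66.8
position: [567.4, -242.2, 91.9]
ee_rot: [-0.043, 0.998, 0.034, -0.022]
contact_force: [-2.4, -0.1, -3.7]
gripper_width: 13.5
```

```bash
python3 - <<'E'
from h import *
st()
E
```

```text
t 66.8 pos [ 567.4 -242.2   91.9] jawyaw 0.087 F [-2.4 -0.1 -3.7] w 13.5 j [-0.17  0.53 -0.11 -0.07 -0.99  0.3 ]
```

Request:
play_rows:
  offset:
    - [-0.3,3.5,0.1]
    - [-0.3,3.5,0]
    - [-0.3,3.5,0]
    - [-0.3,3.5,0]
    - [-0.3,3.5,0]
    - [0,0,0]
  turn: [0,0,0,0,0,0]

```text
clock: 67.4
position: [565.7, -223.3, 92.0]
ee_rot: [-0.044, 0.998, 0.034, -0.022]
contact_force: [-3.2, -0.8, -2.6]
gripper_width: 13.3
```

Request:
play_rows:
  offset:
    - [-0.3,3.5,0]
    - [-0.3,3.5,0]
    - [-0.3,3.5,0]
    - [-0.3,3.5,0]
    - [-0.3,2.5,0]
    - [0,0,0]
  turn: [0,0,0,0,0,0]

```text
clock: 68.0
position: [564.1, -205.9, 92.0]
ee_rot: [-0.044, 0.998, 0.033, -0.022]
contact_force: [-2.1, -1.9, -3.7]
gripper_width: 13.2
```

```bash
python3 - <<'E'
from h import *
st()
E
```

```text
t 68.0 pos [ 564.1 -205.9   92. ] jawyaw 0.088 F [-2.1 -1.9 -3.7] w 13.2 j [-0.11  0.5  -0.15 -0.07 -0.97  0.24]
```

Request:
play_rows:
  offset:
    - [0,0.5,-3]
    - [0,0.3,-3]
    - [0,0.3,-3]
    - [0,0,-3]
    - [0,0,0]
  turn: [0,0,0,0,0]

```text
clock: 68.5
position: [564.1, -206.0, 80.8]
ee_rot: [-0.044, 0.998, 0.032, -0.022]
contact_force: [-2.8, -2.9, -3.5]
gripper_width: 13.5
```

```bash
python3 - <<'E'
from h import *
st()
E
```

```text
t 68.5 pos [ 564.1 -206.    80.8] jawyaw 0.088 F [-2.8 -2.9 -3.5] w 13.5 j [-0.11  0.52 -0.17 -0.07 -0.94  0.24]
```

Request:
play_rows:
  offset:
    - [0,0,-1]
    - [0,0,0]
  turn: [0,0]

```text
clock: 68.7
position: [564.2, -206.0, 79.8]
ee_rot: [-0.044, 0.998, 0.032, -0.022]
contact_force: [-3.1, -3.3, -1.6]
gripper_width: 13.2
```

Request:
play_rows:
  offset:
    - [0,0,0]
    - [0,0,0]
    - [0,0,0]
    - [0,0,0]
    - [0,0,4]
    - [0,0,8]
    - [0,0,15]
    - [0,0,20]
    - [0,0,25]
    - [0,0,25]
    - [0,0,10]
    - [0,0,0]
  turn: [0,0,0,0,0,0,0,0,0,0,0,0]
  grip: 0

```text
clock: 69.9
position: [564.7, -204.2, 195.1]
ee_rot: [-0.045, 0.998, 0.032, -0.022]
contact_force: [0.5, 0.3, -0.1]
gripper_width: 43.1
```

```bash
python3 - <<'E'
from h import *
im,d,p,u,v,P,C=wristlook();st(); tz()
print('fin',rect(P,C,100,124,(565,-210),40,60))
for n in ('top','scene'):
    i2,d,p=shot(n);u,v,P=cloud(p,d)
    for c in ((606,-91),(599,-12),(592,68),(585,147)): print(n,c,ring(P,None,c,25,83))
save('l.png',im)
E
```

```text
t 70.0 pos [ 564.4 -204.1  194.4] jawyaw 0.090 F [ 0.1 -0.5 -0.4] w 43.1 j [-0.11  0.4  -0.04 -0.06 -1.18  0.22]
toolz [-0.048  0.063 -0.997]
fin (565.3, -209.9, 13.8, 49.1, 5.5, 1353, np.float64(107.8))
top (606, -91) None
top (599, -12) n103 c(598.9 -11.4) r15.9 z82.4
top (592, 68) n106 c(592.0 67.8) r16.1 z82.0
top (585, 147) n105 c(584.7 146.7) r16.0 z81.8
scene (606, -91) n90 c(603.7 -97.9) r16.0 z83.4
scene (599, -12) n87 c(600.5 -14.4) r17.0 z83.2
scene (592, 68) n90 c(591.7 64.6) r17.4 z83.3
scene (585, 147) n85 c(585.2 143.9) r18.0 z83.2
```

View pics/l.png

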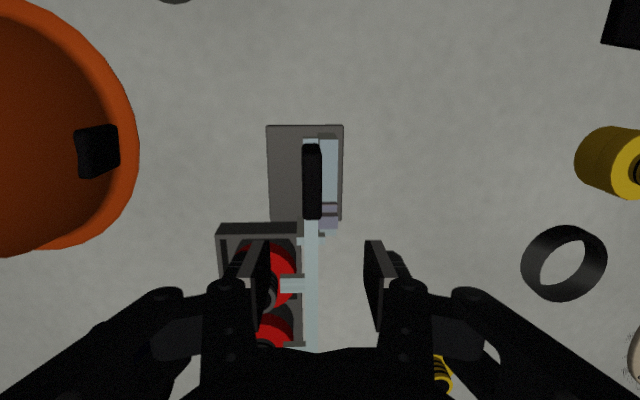

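Request:
play_rows:
  offset:
    - [-1,12,3]
    - [-3,25,3]
    - [-4,40,3]
    - [-4,40,3]
    - [-4,40,3]
    - [-4,40,3]
    - [-4,40,3]
    - [-4,40,3]
    - [-4,40,3]
    - [-4,40,0]
    - [-3,30,0]
    - [0,0,0]
  turn: [-0.14,-0.14,-0.14,-0.14,-0.14,-0.14,-0.14,-0.14,-0.14,-0.14,-0.14,-0.03]

```text
clock: 71.25
position: [514.1, 183.4, 198.9]
ee_rot: [0.686, 0.727, 0.039, -0.008]
contact_force: [-0.7, -0.1, 0.0]
gripper_width: 42.7
```

```bash
python3 - <<'E'
from h import *
im,d,p,u,v,P,C=wristlook();st(); tz()
print('knob',rect(P,C,106,124,(524,237),45,60))
E
```

```text
t 71.3 pos [513.8 182.2 198.5] jawyaw 1.629 F [-0.4 -1.1 -0.3] w 42.6 j [ 0.62  0.25 -0.27 -0.04 -0.98 -2.11]
toolz [ 0.04   0.067 -0.997]
knob (523.4, 237.8, 58.1, 14.3, 5.2, 1368, np.float64(111.7))
```

Request:
play_rows:
  offset:
    - [1,6,0]
    - [2,11,-3]
    - [2,12,-8]
    - [2,11,-12]
    - [2,8,-14]
    - [1,3,-12]
    - [0,0,-8]
    - [0,0,-3]
    - [0,0,0]
  turn: [0.032,0,0,0,0,0,0,0,0]

```text
clock: 72.2
position: [523.4, 235.2, 128.1]
ee_rot: [0.673, 0.739, 0.033, -0.01]
contact_force: [-0.3, 0.6, -0.0]
gripper_width: 42.8
```

```bash
python3 - <<'E'
from h import *
im,d,p,u,v,P,C=wristlook();st(); tz()
print('knob',rect(P,C,106,124,(524,237),45,60))
E
```

```text
t 72.2 pos [523.5 235.3 128.4] jawyaw 1.663 F [-0.3 -1.   0.2] w 42.9 j [ 0.69  0.37 -0.29 -0.04 -0.85 -2.14]
toolz [ 0.031  0.063 -0.998]
knob (523.3, 238.0, 59.9, 14.1, 5.2, 2952, np.float64(111.9))
```

Request:
play_rows:
  offset:
    - [0.4,1.5,-3]
    - [0.3,1,-6]
    - [0,0,-7]
    - [0,0,-7]
    - [0,0,-7]
    - [0,0,-4]
    - [0,0,-2]
    - [0,0,0]
  turn: [0,0,0,0,0,0,0,0]

```text
clock: 73.05
position: [524.9, 237.6, 90.9]
ee_rot: [0.674, 0.738, 0.035, -0.01]
contact_force: [-1.1, -0.1, 0.6]
gripper_width: 42.7
```

```bash
python3 - <<'E'
from h import *
st(); tz()
E
```

```text
t 73.0 pos [524.9 237.6  90.9] jawyaw 1.662 F [-1.1 -0.1  0.6] w 42.7 j [ 0.69  0.42 -0.32 -0.04 -0.76 -2.14]
toolz [ 0.033  0.065 -0.997]
```

Close and turn counter-clockwise.

Request:
play_rows:
  offset:
    - [0,0,0]
    - [0,0,0]
    - [0,0,0]
    - [0,0,0]
    - [0,0,0]
    - [0,0,0]
  turn: [0,0,0,0,0,0]
  grip: -1

```text
clock: 73.65
position: [525.1, 238.0, 91.3]
ee_rot: [0.673, 0.739, 0.035, -0.009]
contact_force: [-0.2, 2.2, -0.1]
gripper_width: 13.0
```

Request:
play_rows:
  offset:
    - [0,0,0]
    - [0,0,0]
    - [0,0,0]
    - [0,0,0]
    - [0,0,0]
    - [0,0,0]
    - [0,0,0]
    - [0,0,0]
  turn: [0.05,0.1,0.1,0.1,0.1,0.1,0.1,0]

```text
clock: 74.45
position: [524.5, 238.2, 91.3]
ee_rot: [0.389, 0.92, 0.03, -0.02]
contact_force: [-1.5, 0.7, -0.1]
gripper_width: 13.0
```

```bash
python3 - <<'E'
from h import *
st(); tz(); print(arm.read_state()['wrist_torque'])
E
```

```text
t 74.5 pos [524.5 238.2  91.3] jawyaw 2.341 F [-1.5  0.7 -0.1] w 13.0 j [ 0.67  0.43 -0.28 -0.09 -0.83 -1.42]
toolz [-0.013  0.071 -0.997]
[-0.62755407 -0.29805991  0.02596132]
```

Request:
play_rows:
  offset:
    - [0,0,0]
    - [0,0,0]
    - [0,0,0]
    - [0,0,0]
    - [0,0,0]
    - [0,0,0]
    - [0,0,0]
    - [0,0,0]
    - [0,0,0]
    - [0,0,0]
    - [0,0,0]
  turn: [0.1,0.1,0.1,0.1,0.1,0.1,0.1,0.1,0.08,0.05,0]

```text
clock: 75.55
position: [523.8, 237.8, 91.3]
ee_rot: [-0.062, 0.997, 0.022, -0.03]
contact_force: [-1.7, -0.5, -1.4]
gripper_width: 13.3
```

```bash
python3 - <<'E'
from h import *
st(); tz(); print(arm.read_state()['wrist_torque'])
E
```

```text
t 75.5 pos [523.8 237.8  91.3] jawyaw 0.125 F [-1.7 -0.5 -1.4] w 13.3 j [ 0.67  0.46 -0.23 -0.09 -0.91 -0.49]
toolz [-0.063  0.04  -0.997]
[-0.34964847 -0.47395622 -0.94639416]
```

Request:
play_rows:
  offset:
    - [0,0,0]
    - [0,0,0]
    - [0,0,0]
    - [0,0,0]
    - [0,0,4]
    - [0,0,8]
    - [0,0,15]
    - [0,0,20]
    - [0,0,25]
    - [0,0,25]
    - [0,0,20]
    - [0,0,10]
  turn: [0,0,0,0,0,0,0,0,0,0,0,0]
  grip: 0.1

```text
clock: 76.75
position: [523.2, 236.9, 226.1]
ee_rot: [-0.061, 0.997, 0.021, -0.03]
contact_force: [0.7, 0.3, 0.1]
gripper_width: 47.1
```

Request:
play_rows:
  offset:
    - [-8,4,5]
    - [-20,10,5]
    - [-25,15,0]
    - [-25,15,0]
    - [-25,15,0]
    - [-25,15,0]
    - [-15,10,0]
    - [-5,4,0]
    - [0,0,0]
    - [0,0,0]
  turn: [0,0,0,0,0,0,0,0,0,0]

```text
clock: 77.75
position: [364.3, 325.7, 233.5]
ee_rot: [-0.06, 0.997, 0.019, -0.033]
contact_force: [0.7, 0.4, -0.3]
gripper_width: 47.1
```

```bash
python3 - <<'E'
from h import *
st()
for n in ('top','scene'):
    i2,d,p=shot(n);u,v,P=cloud(p,d); C=i2[v,u]
    for c in ((606,-91),(599,-12),(592,68),(585,147)): print(n,c,ring(P,None,c,25,83))
    print('knob',rect(P,C,106,122,(524,237),45,90),'fin',rect(P,C,102,118,(565,-206),45,90))
    if n=='scene': save('m.png',cv2.resize(i2[120:380,190:440],None,fx=2.3,fy=2.3))
E
```

```text
t 77.8 pos [364.3 325.7 233.5] jawyaw 0.121 F [ 0.7  0.4 -0.3] w 47.1 j [ 1.01  0.17 -0.26 -0.08 -1.15 -0.86]
top (606, -91) n104 c(601.4 -95.2) r16.2 z82.2
top (599, -12) n102 c(599.1 -11.5) r16.0 z82.2
top (592, 68) n107 c(591.9 67.7) r16.0 z82.0
top (585, 147) n105 c(583.8 147.2) r16.1 z82.0
knob (523.8, 237.0, 14.0, 59.4, 4.3, 116, np.float64(112.4)) fin (563.8, -203.0, 13.6, 48.7, 5.7, 94, np.float64(108.5))
scene (606, -91) n91 c(604.1 -98.5) r16.0 z83.3
scene (599, -12) n88 c(601.5 -14.6) r16.9 z83.4
scene (592, 68) n87 c(591.4 65.0) r18.6 z83.0
scene (585, 147) n82 c(582.6 144.0) r18.5 z83.0
knob (525.5, 233.1, 11.6, 59.3, 4.9, 66, np.float64(113.1)) fin (566.7, -205.9, 15.1, 48.7, 6.2, 92, np.float64(109.1))
```

View pics/m.png

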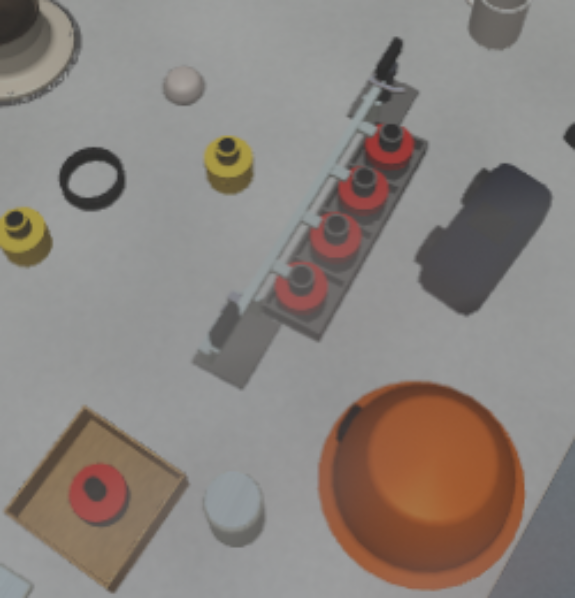

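```bash
python3 -c "
from bench import arm
print(arm.job_done())"
```

```text
the job is handed in; nothing more can be done
None
```

The carrier is refilled and locked, and I handed the job in at about 78 s on the robot's clock. I unlocked the cam, lifted the bar over the bump to its open stop and put the spent filter in the bin. The four red canisters then went into cells 0 to 3. Last, I lifted the bar back, dropped it home and turned the cam to its stop.

The last checks, from the top and scene pictures:
- **Canisters:** all four neck tops read 82–83 mm above the table, as they should standing on the cell floors, and a tab lies over each.
- **Bar and cam:** the fin is back at its starting reading (top camera y −203.0, −203.4 at the start). The knob lies along the carrier's y axis, and I felt the stop at about 0.95 N m.
- **Spent filter and the rest:** the spent filter stands in the bin. The yellow look-alikes, mug, drink can and blower show no visible movement in the pictures.

Some readings were less clean:
- **Cell 0:** its canister shifted about 6 mm inside its cell while the robot was elsewhere, and I left it there because it still stands upright under its tab.
- **Cameras:** the two disagree by up to about 4 mm in y. That is more than the stated 2 mm, but I measured with the wrist camera before each grasp and the fits worked.
- **Tool tilt:** it drifted up to about 5° during moves, with no harm seen.

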